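Load the wheel strips and set the air pressure for priming

TASK

Get the wheels ready for priming: load every wheel strip lying on the left into the frame on the turntable, one to a station (any station will do), with its bare tongue hooked under the lip of the far rail and its blue-taped heel then swung down flat behind the stop of the near rail. Also set the airbrush pressure: pull the regulator's knob up to unlock it, turn it until the gauge's black needle lies on the red set hand, and push the knob fully back down to lock it. Leave the paints, the cups and the tank hull where they are.

Things in the scene. Friction and masses are not known exactly. Their poses are not given: they have to be found in the camera images.
- strip_a: wheel strip A: aluminium bar 160 x 24 x 5 mm with four green-grey model wheels on top and an upright wooden grip in its middle, 26 mm long (x), 14 mm thick (y), top 47 mm above the bar's underside; 0.13 kg. Origin: centre of the underside; x points to the bare tongue, z up; blue tape marks the other end, the heel. None if absent
- tongue_a (a point): middle of the lower edge of strip A's tongue end, 80 mm ahead of its origin. The tongue is the bar's last 16 mm, 16 mm wide. The wheels are 18 mm wide, tops 12 mm above the underside; they begin 22 mm from the grip's centre and end 59 mm from it on the tongue side
- strip_b: wheel strip B: aluminium bar 160 x 24 x 5 mm with four sand model wheels on top and an upright wooden grip in its middle, 26 mm long (x), 14 mm thick (y), top 47 mm above the bar's underside; 0.13 kg. Origin: centre of the underside; x points to the bare tongue, z up; blue tape marks the other end, the heel. None if absent
- tongue_b (a point): middle of the lower edge of strip B's tongue end, 80 mm ahead of its origin. The tongue is the bar's last 16 mm, 16 mm wide. The wheels are 18 mm wide, tops 12 mm above the underside; they begin 22 mm from the grip's centre and end 59 mm from it on the tongue side
- strip_c: wheel strip C: aluminium bar 160 x 24 x 5 mm with four dark olive model wheels on top and an upright wooden grip in its middle, 26 mm long (x), 14 mm thick (y), top 47 mm above the bar's underside; 0.13 kg. Origin: centre of the underside; x points to the bare tongue, z up; blue tape marks the other end, the heel. None if absent
- tongue_c (a point): middle of the lower edge of strip C's tongue end, 80 mm ahead of its origin. The tongue is the bar's last 16 mm, 16 mm wide. The wheels are 18 mm wide, tops 12 mm above the underside; they begin 22 mm from the grip's centre and end 59 mm from it on the tongue side
- strip_d: wheel strip D: aluminium bar 160 x 24 x 5 mm with four red-brown model wheels on top and an upright wooden grip in its middle, 26 mm long (x), 14 mm thick (y), top 47 mm above the bar's underside; 0.13 kg. Origin: centre of the underside; x points to the bare tongue, z up; blue tape marks the other end, the heel. None if absent
- tongue_d (a point): middle of the lower edge of strip D's tongue end, 80 mm ahead of its origin. The tongue is the bar's last 16 mm, 16 mm wide. The wheels are 18 mm wide, tops 12 mm above the underside; they begin 22 mm from the grip's centre and end 59 mm from it on the tongue side
- spray_stand: fixed grey turntable (disc 276 mm wide, deck 50 mm high) carrying the spraying frame: two rails 200 mm long along y with four stations at y = 75, 25, -25 and -75 mm. Origin: on the table under its centre; x from the front rail (robot's side) to the rear rail, z up. A seated strip points the same way, its origin at x = 0, at its station's y, z = 70 mm (seat height of both rails)
- rear_lip (a point): middle of the front lower edge of the rear rail's lip (x = 70, y = 0, z = 81 mm of the stand). The lip is 4 mm thick and reaches back to the rail's back wall at x = 82 mm, 11 mm above the seat, which begins at x = 58 mm. Under it side fins leave 22 mm for a tongue at each station. A strip enters tongue first, nose down a few degrees
- front_stop (a point): middle of the upper rear edge of the front rail's stop (x = -82, y = 0, z = 78 mm of the stand): 8 mm above the seat, 5 mm thick. From stop to back wall is 164 mm, so a strip cannot drop straight in. The seat runs to x = -60 mm; at x = -70 mm two pins, 14 mm above the seat, leave 29 mm for the bar at each station
- knob_pull (a joint): how far the regulator's knob is pulled up out of its lock: 0 locked (down), 0.007 m fully out. It slides with 2.5 N of friction and stays where it is left. Less than about 4 mm out, splines inside keep it from turning (under force it gives about 0.1 rad)
- knob_turn (a joint): angle of the regulator's knob, rad: 0 at the start, grows clockwise from above, up to 5.5. Pulled out it turns easily (0.02 N m). The gauge's needle turns by half this angle. 16 notches: it goes back in at multiples of 0.393 rad (play 0.06 rad either way); rounded splines guide it in when pushed, but on a crest it wants a small turn either way
- knob_grip (a point): the regulator's knob: black ribbed upright cylinder, 40 mm wide, 36 mm high, with a yellow ring and pointer; this point is on its axis, 23 mm above its lower edge, 13 mm below its top, and rises with it. x points away from the pointer. 12 mm below the knob's lower edge is the regulator's block, 44 mm square
- needle_tip (a point): tip of the gauge's black needle. The gauge is the dial 50 mm wide lying face up beside the knob, 66 mm from its axis; x points from the tip to the pivot. At zero the needle points to the compressor's -x; it turns clockwise from above
- set_hand_tip (a point): tip of the gauge's red set hand, under the needle; it marks the wanted pressure and stays put; x points from the tip to the pivot
- set_hand (a joint): angle of the red set hand, rad, clockwise from the gauge's zero, on the needle's scale: the needle reads half of knob_turn
- compressor: fixed red airbrush compressor. Origin: on the table under the knob's axis. Its housing covers x -95 to 155 mm, y -205 to -75 mm and is 144 mm high, its handle 193 mm; the gauge (top 118 mm high) is centred at x = 66, y = 0; the knob's lower edge is 130 mm high when locked
- tank_hull: half-built model tank hull, grey-olive, 150 x 76 x 40 mm, origin under its centre; leave it alone
- jar_olive: olive paint jar, 34 mm wide, 45 mm high, origin under its centre; leave it alone
- jar_purple: purple paint jar, 34 mm wide, 45 mm high, origin under its centre; leave it alone
- jar_sand: sand-coloured paint jar, 34 mm wide, 45 mm high, origin under its centre; leave it alone
- primer: grey primer bottle, 44 mm wide, 85 mm high, origin under its centre; leave it alone
- cup_stack: stack of red cups, 86 mm wide, 120 mm high, origin under its centre; leave it alone
Things that resemble listed ones, but are neither listed nor needed, are in the scene too. Leave any yellow look-alike of the strip_b alone.

How it is judged:
By the outcome, as a careful person would: the job done as asked, in the order asked, and still so for the second after the job is handed in, with the robot touching nothing.
Of strip_a, strip_b, strip_c, strip_d only 3 to 4 are there at a start; the rules pass over those that are not, and their reading is None.
At some moment in a run one of strip_a, strip_b, strip_c, strip_d may be knocked a few centimetres aside while the robot is not near it.
It also fails if it takes over 210 s, if anything falls off the work surface, if the arm or the gripper's body presses on something with over 40 N, if the wrist force passes 120 N, or if a joint passes its speed limit or range.

ROBOT

A 7-joint arm with a two-finger parallel gripper is mounted at the origin on the work surface. World frame = base frame: x ahead of the robot, y to its left, z up, the work surface at z = 0. Lengths are in mm, angles in rad, forces in N, time in s.
With the tool pointing down it reaches from about 425 to 950 mm from the base axis. Payload 16.7 kg.
Tool frame: the origin (TCP) lies at the very end of the fingers, on their centre line; the grasp point (between the pads) lies 19 mm behind it (arm.grip_point_offset is the distance from the TCP to the grasp point, in mm); z points along the fingers, y is the line along which they close (so a half turn about z gives the same grasp; the last joint's range is limited). The gripper opens to 94 mm and grips with 3 to 60 N. Pads are 16 mm wide; open, the fingers measure 119 mm over their backs; the gripper's body (75 mm by 177 mm) begins 78 mm behind the grasp point.
Start: joints at [1.125, 0.426, 0.074, 1.606, -0.034, 1.111, -0.067], TCP at [197.381, -645.457, 205.467] pointing down, gripper open.
Joint ranges: [-2.85, 2.85], [-0.5, 2.14], [-1.23, 1.37], [0.21, 2.46], [-1.02, 4.16], [0.16, 2.05], [-2.73, 2.73]. Speed limits (rad/s): [1.89, 1.89, 2.39, 2.39, 3.01, 3.01, 3.01].

INTERFACE

Orientations are given as [roll, pitch, yaw] about the fixed x, y, z axes, in that order (R = Rz(yaw) Ry(pitch) Rx(roll)).
In Python, from cell import monitor, eyes, arm gives the robot as it stands.
- The arm moves only by the shell command python3 -m jog 'ROWS'. ROWS is JSON, a list of rows, each a list of 7 numbers: the turn, a rotation vector about the tool's x, y, z in rad, then the shift along the tool's x, y, z in cm, then the opening, from 0 (shut) to 1 (fully open). In form: [[ax, ay, az, tx, ty, tz, hand], ...]. A call has 1 to 20 rows; each row is the pose to reach, as a shift and turn from the pose commanded when the call began, along the tool's axes at that moment; what a row does not reach only later rows make up. A row lasts 1/12 s, in which the tool goes at most 41.7 mm and 7.16 degrees, less where a joint would pass 70% of its speed; a pose out of reach is approached as far as the arm can. A call with a gripper value outside its range is refused whole. The fingers move at their own pace and stop on an object; the grip force is fixed at half the most. Time passes only in rows, so rows that repeat a pose let the fingers close. It gives the time, the measured TCP pose, the force, the opening and the grip force at its end, in the units of the state.
- monitor.state(): the state, without advancing time (a new reading comes with each control period).
- eyes.grab_frame(name): name is "scene" or "top"; returns (picture, depth): 420x560x3 uint8, red, green, blue; 420x560 float32, mm along the optical axis (not along the pixel's ray), 0 where there is no reading.
- eyes.get_calibration(name): a dict with "camera_matrix" (3x3 intrinsics, pixels), "D" ([k1, k2, p1, p2, k3] as OpenCV has them; the pictures are not rectified), "eye" and "attitude" of the camera in the world. Camera axes: x right, y down, z forward; pixel columns grow to the right and rows downward; lengths in mm; the calibration is good to about 2 mm. A picture is of the moment at which its call begins. get_calibration takes no time and is no camera call.
- arm.finish_job(): hands the job in; it is judged then, once.
The state is a dict: "t": time; "qpos": joint angles; "dq": joint speeds; "joint_torque": joint torques, N m; "eef_pos": TCP position; "tool_rot": TCP orientation; "wrist_force": force on the tool from outside, world axes, zero at the start; "torque": the same for the moment, N m; "width": finger opening in mm; "gripper_force": force on a finger pad.
Only numpy, scipy, OpenCV 4.12 (cv2) and the standard library are available. Lean on these libraries where they do the work, as an engineer would, in place of code of your own. Each camera call takes 0.05 s, during which the arm holds its last target. There are 200 camera calls.

## Working session

There is one attempt and no reset: what is moved stays moved. The work goes in short steps, Python scripts to look and compute and a shell command to move; the robot and the scene stay as the last step left them, time stands still between calls to the robot, and variables do not carry over. Pictures are saved under pics/ and viewed, at most 14 in all, crops included, and the job is handed in when it is done.

```bash
ls; mkdir -p pics
python3 - <<'E'
from cell import monitor, eyes, arm
import cv2,numpy as np
s=monitor.state();print(s)
for n in("scene","top"):
    p,d=eyes.grab_frame(n);c=eyes.get_calibration(n);print(n,c)
    cv2.imwrite(f"pics/{n}0.png",p[:,:,::-1]);np.savez(f"{n}0.npz",p=p,d=d)
E
```

```text
pics
{'t': 0.0, 'qpos': array([ 1.12452577,  0.42674628,  0.07385471,  1.60657833, -0.03414291,
        1.11080622, -0.06709642]), 'dq': array([ 0.00067617, -0.00083955,  0.00110567, -0.00054333,  0.00078909,
       -0.0017427 , -0.00035958]), 'joint_torque': array([-2.75403465e-05, -9.35820723e+01,  3.66610587e+00, -4.54187751e+01,
       -4.87666635e-02,  2.02122889e-02,  1.57923882e-04]), 'eef_pos': array([ 197.2495248 , -645.08853424,  204.77885091]), 'tool_rot': array([-3.14031514e+00,  5.86243178e-05,  2.96720835e-01]), 'wrist_force': array([ 0.1440478 , -0.61732498,  0.11290983]), 'torque': array([0.01361084, 0.00232841, 0.06222865]), 'gripper_force': 0.0, 'width': 93.80915051638675}
scene {'camera_matrix': array([[455.75625361,   0.        , 274.70055329],
       [  0.        , 455.75625361, 209.4802174 ],
       [  0.        ,   0.        ,   1.        ]]), 'D': array([-0.12639712,  0.        ,  0.        ,  0.        ,  0.        ]), 'eye': array([1288.21253357, -366.25121431,  780.88201811]), 'attitude': array([-2.25321673,  0.00926916,  0.98125661])}
top {'camera_matrix': array([[392.07696129,   0.        , 284.29885468],
       [  0.        , 392.07696129, 205.74789883],
       [  0.        ,   0.        ,   1.        ]]), 'D': array([-0.04613568,  0.        ,  0.        ,  0.        ,  0.        ]), 'eye': array([ 503.61150784,   70.16364193, 1073.1681356 ]), 'attitude': array([-3.07926943, -0.00897118, -1.55976641])}
```

View pics/top0.png

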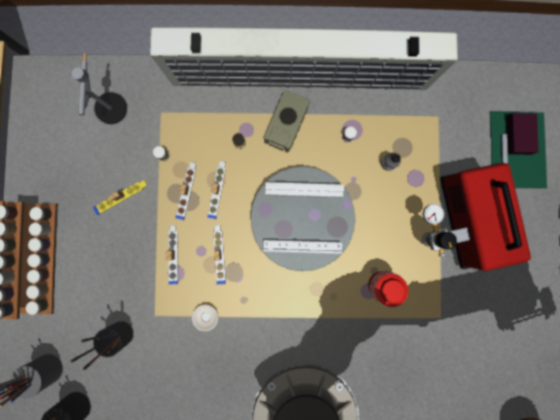

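View pics/scene0.png

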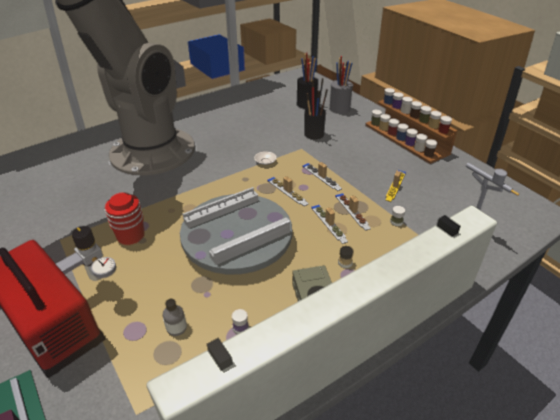

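```bash
cat > h.py <<'E'
import numpy as np,cv2
from scipy.spatial.transform import Rotation as R
from cell import monitor,eyes,arm
C={n:eyes.get_calibration(n) for n in("scene","top")}
def rot(n): return R.from_euler('xyz',C[n]["attitude"]).as_matrix()
def p2w(n,px,z):
    """pixels (N,2) -> world on plane height z"""
    px=np.array(px,float).reshape(-1,1,2);c=C[n]
    r=cv2.undistortPoints(px,c["camera_matrix"],c["D"])[:,0]
    r=np.c_[r,np.ones(len(r))]@rot(n).T
    e=c["eye"];return e+r*((z-e[2])/r[:,2])[:,None]
def w2p(n,pts):
    Rm=rot(n).T;c=C[n];pts=np.array(pts,float).reshape(-1,3)
    return cv2.projectPoints(pts,cv2.Rodrigues(Rm)[0],-Rm@c["eye"],c["camera_matrix"],c["D"])[0][:,0]
def cloud(n,d):
    h,w=d.shape;g=np.stack(np.meshgrid(np.arange(w),np.arange(h)),-1).astype(np.float64).reshape(-1,1,2)
    c=C[n];r=cv2.undistortPoints(g,c["camera_matrix"],c["D"])[:,0]
    r=np.c_[r,np.ones(len(r))]*d.reshape(-1,1)
    return (r@rot(n).T+c["eye"]).reshape(h,w,3)
E
python3 - <<'E'
from h import *
p=np.load("top0.npz")["p"][:,:,::-1]
a=cv2.resize(p[150:300,150:240],None,fx=4,fy=4,interpolation=cv2.INTER_CUBIC)
b=cv2.resize(p[195:270,405:460],None,fx=8,fy=8,interpolation=cv2.INTER_CUBIC)
o=np.zeros((600,800,3),np.uint8);o[:,:360]=a;o[:,360:]=b;cv2.imwrite("pics/c1.png",o)
d=np.load("top0.npz")["d"];c=cloud("top",d)
for v,u in((190,186),(190,216),(255,173),(255,220),(215,300),(212,433),(240,442),(188,300),(246,300),(60,300),(350,200)):print(u,v,c[v,u].round())
E
```

```text
186 190 [608. 325.  29.]
216 190 [607. 242.  45.]
173 255 [434. 357.  22.]
220 255 [436. 230.  29.]
300 215 [544.  20.  48.]
433 212 [ 552. -307.  112.]
442 240 [ 485. -306.  165.]
300 188 [611.  23.  85.]
300 246 [464.  21.  67.]
300 60 [904.  30. 180.]
200 350 [178. 284.  -0.]
```

View pics/c1.png

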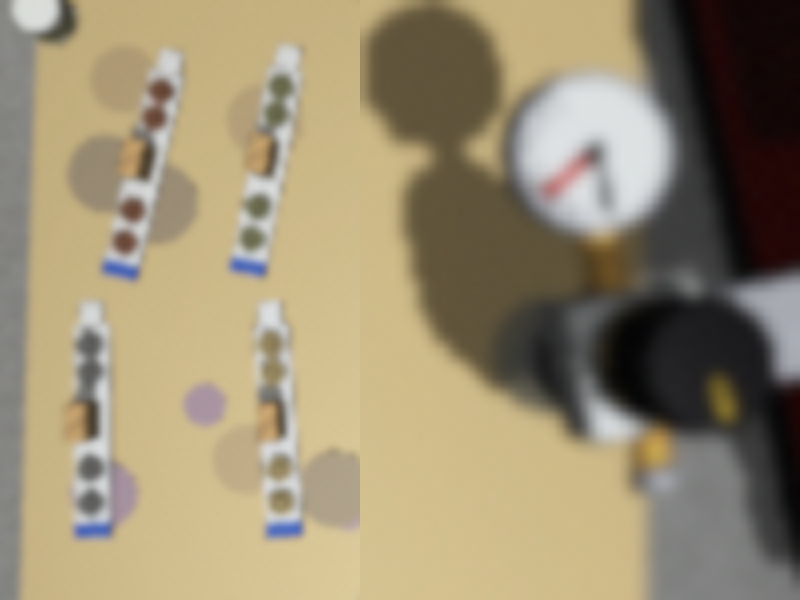

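Run:
```python
from h import *
px=np.array([[192.5,162.5],[180.25,217.5],[222.25,161.25],[212,217],[172.75,225.75],[173.25,282.75],[217.25,225.5],[221,282.5]])
w=p2w("top",px,4)
for n,i in zip(("red","green","grey","sand"),range(0,8,2)):
    a,b=w[i],w[i+1];v=a-b;print(n,((a+b)/2).round(1),"len",np.hypot(*v[:2]).round(1),"yaw",np.degrees(np.arctan2(v[1],v[0])).round(1))
d=np.load("top0.npz")["d"];c=cloud("top",d)
x,y,z=c[...,0],c[...,1],c[...,2]
reg=(abs(x-540)<200)&(abs(y-20)<200)
print("table z",np.median(z[(abs(x-300)<40)&(abs(y-250)<40)]))
# strips' grips
for n,(cx,cy) in dict(red=(608,325),green=(607,242),grey=(434,357),sand=(436,230)).items():
    m=(abs(x-cx)<40)&(abs(y-cy)<35)&(z>35);print(n,m.sum(),c[m].mean(0).round(1),z[m].max().round(1))
dk=reg&(z>44)&(z<56);P=c[dk];print("deck z",np.median(P[:,2]))
(cc,r)=cv2.minEnclosingCircle(P[:,:2].astype(np.float32));print("disc",cc,r)
# rails
for n,x0 in(("rear",611),("front",464)):
    m=(abs(x-x0)<30)&(abs(y-20)<140)&(z>62);P=c[m][:,:2].astype(np.float32)
    rc=cv2.minAreaRect(P);print(n,rc,"z",np.percentile(z[m],[5,50,95]).round(1),cv2.boxPoints(rc).round(0).tolist())
# color based disc + images
p=np.load("top0.npz")["p"][:,:,::-1]
cv2.imwrite("pics/c2.png",cv2.resize(p[155:280,240:365],None,fx=4.8,fy=4.8,interpolation=cv2.INTER_CUBIC))
# gauge/knob
k=p2w("top",[[446.25,240]],164);g=p2w("top",[[434.6,213.75]],118);print("knob",k,"gauge",g,np.linalg.norm((k-g)[0,:2]))
m=(abs(x-485)<60)&(abs(y+310)<60)&(z>155)&(z<175);print("knobdepth",c[m].mean(0),cv2.minEnclosingCircle(c[m][:,:2].astype(np.float32)),np.percentile(z[m],[5,50,95]))
m=(abs(x-552)<60)&(abs(y+307)<50)&(z>106)&(z<126);print("gaugedepth",cv2.minEnclosingCircle(c[m][:,:2].astype(np.float32)),np.median(c[m],0))
```

```text
red [610.9 330.2   4. ] len 154.7 yaw -11.0
green [614.3 245.8   4. ] len 155.7 yaw -9.1
grey [435.2 362.3   4. ] len 154.3 yaw 2.0
sand [437.5 236.7   4. ] len 154.4 yaw 4.9
table z 1.0715457369261685
red 62 [609.6 330.7  45.2] 50.8
green 59 [613.2 246.1  45.3] 50.3
grey 60 [434.2 362.6  45.3] 50.0
sand 62 [437.2 236.8  45.8] 50.2
deck z 49.171452004738626
disc (541.0372314453125, 18.468032836914062) 268.1451416015625
rear ((609.4798583984375, 12.421249389648438), (198.72427368164062, 29.615598678588867), 88.90303039550781) z [67.  82.  86.7] [[593.0, -87.0], [622.0, -87.0], [626.0, 111.0], [597.0, 112.0]]
front ((463.4506530761719, 14.216323852539062), (200.2526397705078, 27.07792854309082), 88.89549255371094) z [66.5 69.9 79. ] [[448.0, -86.0], [475.0, -86.0], [479.0, 114.0], [452.0, 115.0]]
knob [[ 484.56141275 -317.03730962  164.        ]] gauge [[ 547.85318086 -308.1990784   118.        ]] 63.90588581578113
knobdepth [ 484.02985934 -320.6916806   164.27895935] ((483.60223388671875, -322.3673095703125), 20.583232879638672) [159.51383156 164.66385229 167.5488485 ]
gaugedepth ((532.3197021484375, -320.7984619140625), 45.55714797973633) [ 544.99226925 -308.30818073  111.70990533]
```

View pics/c2.png

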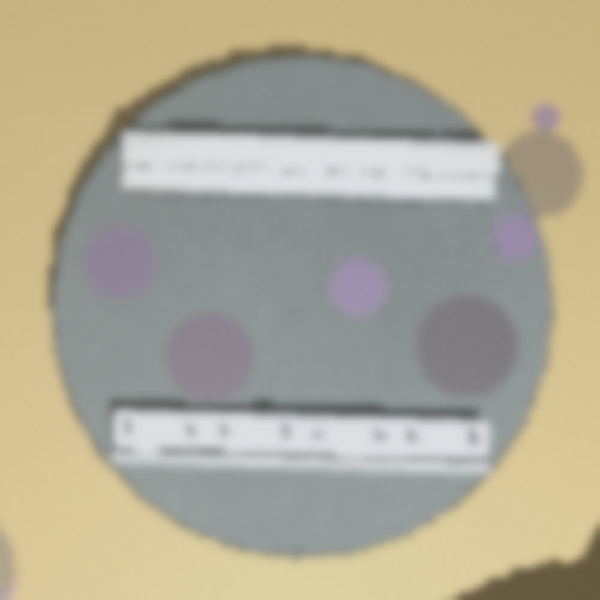

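Run:
```python
from h import *
f=lambda q:np.array(q)/4.8+[240-.4,155-.4]
print("disc",p2w("top",f([[302,301]]),50))
P=p2w("top",f([[128,428],[190,430],[224,431],[287,431],[318,435],[380,436],[413,436],[473,437]]),82)
M=(P[::2]+P[1::2])/2;print(P.round(1),M.round(1),M.mean(0))
print("rear corners z85",p2w("top",f([[123,130],[500,146],[121,188],[497,198]]),83).round(1))
print("front corners",p2w("top",f([[113,408],[491,416]]),70).round(1),p2w("top",f([[113,463],[488,472]]),72).round(1))
# scene crop stand
p=np.load("scene0.npz")["p"][:,:,::-1]
cv2.imwrite("pics/c3.png",cv2.resize(p[180:280,170:310],None,fx=5.7,fy=5.7,interpolation=cv2.INTER_CUBIC))
```

```text
disc [[537.86636122  13.78207672  50.        ]]
[[469.1 106.3  82. ]
 [468.4  73.8  82. ]
 [468.1  55.9  82. ]
 [468.4  22.8  82. ]
 [466.5   6.5  82. ]
 [466.3 -26.   82. ]
 [466.5 -43.4  82. ]
 [466.3 -75.   82. ]] [[468.8  90.   82. ]
 [468.3  39.4  82. ]
 [466.4  -9.8  82. ]
 [466.4 -59.2  82. ]] [467.46489176  15.11236894  82.        ]
rear corners z85 [[626.2 111.1  83. ]
 [620.1 -88.8  83. ]
 [595.4 111.7  83. ]
 [592.4 -87.3  83. ]]
front corners [[479.2 114.8  70. ]
 [477.1 -86.4  70. ]] [[450.2 114.4  72. ]
 [447.5 -84.5  72. ]]
```

View pics/c3.png

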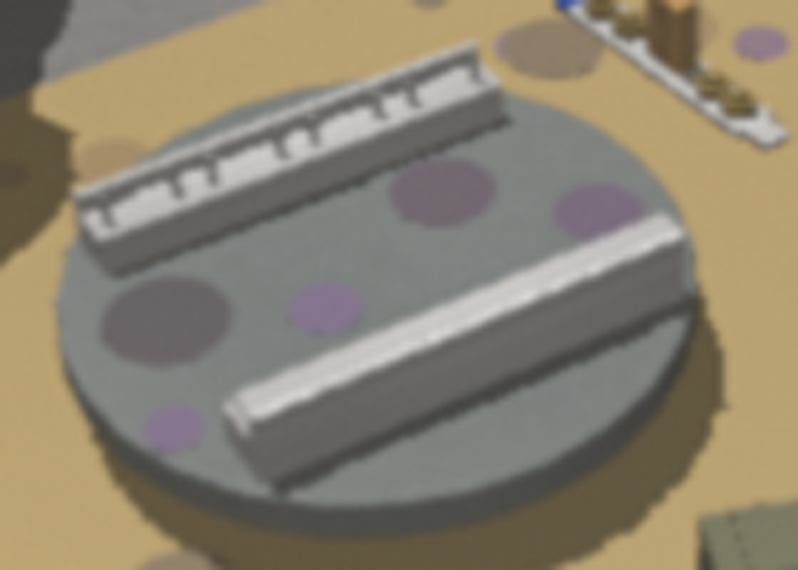

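```bash
cat >> h.py <<'E'
def go(x,y,z,yaw,tilt=0):
    """print the row from the measured pose to TCP (x,y,z), tool x along yaw, nose-down tilt (deg)"""
    s=monitor.state();A=R.from_euler('xyz',s["tool_rot"])
    B=R.from_euler('z',yaw,degrees=True)*R.from_euler('y',tilt,degrees=True)*R.from_euler('x',180,degrees=True)
    t=A.inv().apply(np.array([x,y,z])-s["eef_pos"])/10
    print("ROW rot",(A.inv()*B).as_rotvec().round(4),"cm",t.round(2),"| pos",s["eef_pos"].round(1),"rpy",np.degrees(s["tool_rot"]).round(1),"q7",s["qpos"][6].round(2),"F",s["wrist_force"].round(1),"w",round(s["width"],1),"t",round(s["t"],1))
E
python3 -m jog '[[0,0,-0.8,36.9,-22.7,-4,1],[0,0,-0.8,36.9,-22.7,-4,1],[0,0,-0.8,36.9,-22.7,-4,1],[0,0,-0.8,36.9,-22.7,-4,1],[0,0,-0.8,36.9,-22.7,-4,1],[0,0,-0.8,36.9,-22.7,-4,1],[0,0,-0.8,36.9,-22.7,-4,1],[0,0,-0.8,36.9,-22.7,-4,1],[0,0,-0.8,36.9,-22.7,-4,1],[0,0,-0.8,36.9,-22.7,-4,1],[0,0,-0.8,36.9,-22.7,-4,1],[0,0,-0.8,36.9,-22.7,-4,1],[0,0,-0.8,36.9,-22.7,-4,1],[0,0,-0.8,36.9,-22.7,-4,1],[0,0,-0.8,36.9,-22.7,-4,1],[0,0,-0.8,36.9,-22.7,-4,1],[0,0,-0.8,36.9,-22.7,-4,1]]'
python3 -c "
from h import *
go(484,-320,135,63)
p,d=eyes.grab_frame('scene');cv2.imwrite('pics/s1.png',cv2.resize(p[200:330,0:180,::-1],None,fx=4.4,fy=4.4,interpolation=2))"
```

```text
t: 1.52
eef_pos: [483.3, -321.3, 245.4]
tool_rot: [-3.141, 0.0, 1.095]
wrist_force: [-0.3, -0.7, 0.3]
width: 94.2
gripper_force: 0.0
ROW rot [-0.0002  0.0001 -0.0043] cm [1.500e-01 1.000e-02 1.104e+01] | pos [ 483.3 -321.3  245.4] rpy [-180.     0.    62.8] q7 -0.07 F [-0.3 -0.7  0.3] w 94.2 t 1.5
```

View pics/s1.png

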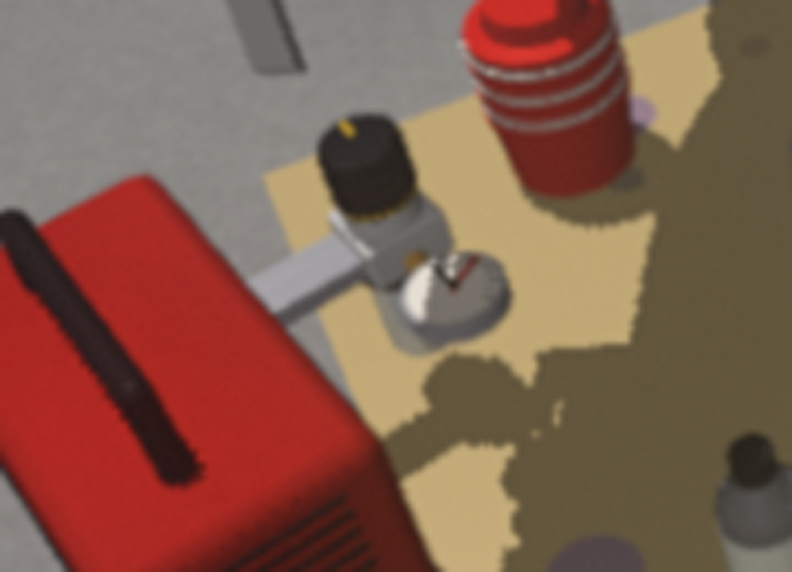

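```bash
python3 -c "
from h import *
for P in ((483,-321,245),(484,-320,166)):
  q=w2p('scene',[P])[0];print(q,(q-[0,200])*4.4, w2p('top',[P]))
p,d=eyes.grab_frame('top');cv2.imwrite('pics/t1.png',cv2.resize(p[170:290,370:490,::-1],None,fx=5,fy=5,interpolation=2))
print(p2w('scene',[[366/4.4,200+140/4.4]],166), p2w('scene',[[345/4.4,200+130/4.4]],166),p2w('scene',[[453/4.4,200+283/4.4],[475/4.4,200+262/4.4],[437/4.4,200+266/4.4]],118))
"
```

```text
[ 70.37834088 199.81201743] [309.66469987  -0.8271233 ] [[463.90989    241.66068272]]
[ 81.73952151 229.73617487] [359.65389465 130.83916943] [[447.85480638 240.27128153]]
[[ 492.38939928 -319.19480172  166.        ]] [[ 479.28495634 -325.93231408  166.        ]] [[ 555.69946224 -308.45503544  118.        ]
 [ 547.99002238 -295.11915932  118.        ]
 [ 540.34625839 -311.51974741  118.        ]]
```

View pics/t1.png

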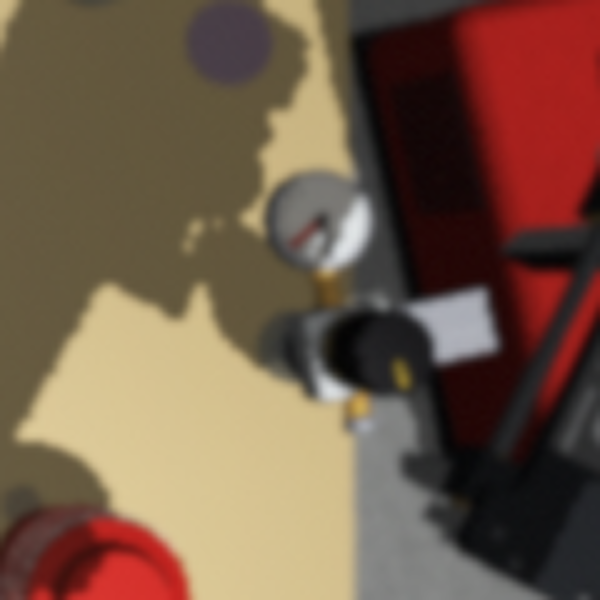

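```bash
python3 -m jog '[[0,0,0,0.15,0,4,1],[0,0,0,0.15,0,8,1],[0,0,0,0.15,0,11,1],[0,0,0,0.15,0,11,1],[0,0,0,0.15,0,11,1],[0,0,0,0.15,0,11,0],[0,0,0,0.15,0,11,0],[0,0,0,0.15,0,11,0],[0,0,0,0.15,0,11,0],[0,0,0,0.15,0,11,0],[0,0,0,0.15,0,11,0],[0,0,0,0.15,0,11,0],[0,0,0,0.15,0,11,0],[0,0,0,0.15,0,11,0]]'
```

```text
t: 2.78
eef_pos: [486.5, -320.1, 136.2]
tool_rot: [3.137, -0.0, 1.097]
wrist_force: [3.0, -2.5, -1.0]
width: 39.4
gripper_force: 30.0
```

```bash
python3 -m jog '[[0,0,0,0,0,-0.3,0],[0,0,0,0,0,-0.6,0],[0,0,0,0,0,-0.75,0],[0,0,0,0,0,-0.75,0],[0,0,0,0,0,-0.75,0]]'
```

```text
t: 3.2
eef_pos: [486.3, -320.0, 143.0]
tool_rot: [3.138, -0.0, 1.097]
wrist_force: [12.6, -7.0, -13.2]
width: 39.7
gripper_force: 30.0
```

```bash
python3 -m jog '[[0,0,0.12,0,0,0.05,0],[0,0,0.24,0,0,0.05,0],[0,0,0.36,0,0,0.05,0],[0,0,0.48,0,0,0.05,0],[0,0,0.6,0,0,0.05,0],[0,0,0.72,0,0,0.05,0],[0,0,0.84,0,0,0.05,0],[0,0,0.96,0,0,0.05,0],[0,0,1.08,0,0,0.05,0],[0,0,1.2,0,0,0.05,0],[0,0,1.32,0,0,0.05,0],[0,0,1.44,0,0,0.05,0],[0,0,1.56,0,0,0.05,0],[0,0,1.68,0,0,0.05,0],[0,0,1.8,0,0,0.05,0],[0,0,1.9,0,0,0.05,0],[0,0,1.963,0,0,0.05,0],[0,0,1.963,0,0,0.05,0],[0,0,1.963,0,0,0.05,0]]'
python3 -c "
from h import *
o=np.zeros((600,800,3),np.uint8)
p,d=eyes.grab_frame('top');o[:,:400]=cv2.resize(p[195:235,415:455,::-1],(400,400),interpolation=2)[:, :].repeat(1,0) if 0 else np.pad(cv2.resize(p[195:235,415:455,::-1],(400,400),interpolation=2),((0,200),(0,0),(0,0)))
p,d=eyes.grab_frame('scene');o[:400,400:]=cv2.resize(p[245:285,82:122,::-1],(400,400),interpolation=2)
cv2.imwrite('pics/g2.png',o)
print(monitor.state()['qpos'][6])"
```

```text
t: 4.78
eef_pos: [486.3, -323.9, 143.2]
tool_rot: [3.141, -0.009, -0.869]
wrist_force: [13.1, -26.7, -14.7]
width: 39.7
gripper_force: 30.0
-1.9207639937637055
```

View pics/g2.png

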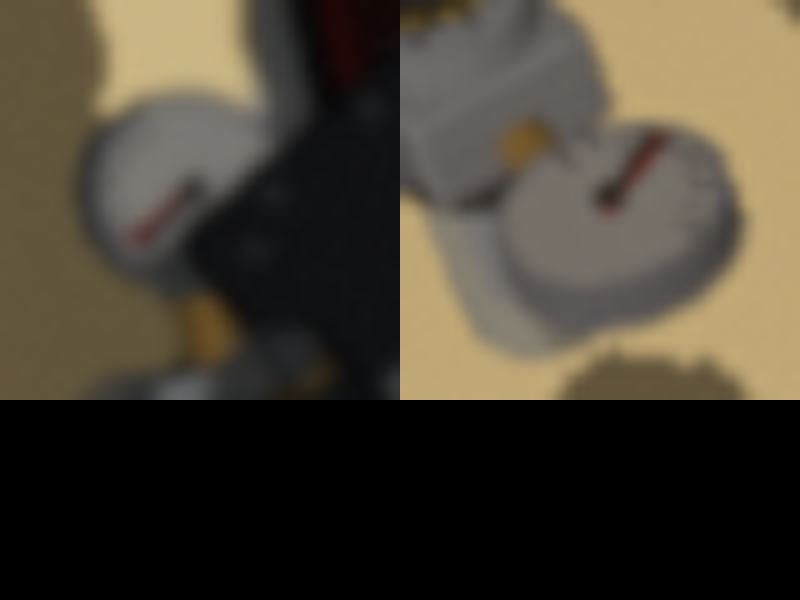

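```bash
python3 -m jog '[[0,0,0,0.29,0.12,0,0],[0,0,0,0.29,0.12,0,0],[0,0,0,0.29,0.12,0.2,0],[0,0,0,0.29,0.12,0.4,0],[0,0,0,0.29,0.12,0.6,0],[0,0,0,0.29,0.12,0.8,0],[0,0,0,0.29,0.12,0.85,0],[0,0,0,0.29,0.12,0.85,0],[0,0,0,0.29,0.12,0.85,0]]'
```

```text
t: 5.63
eef_pos: [486.7, -324.6, 135.7]
tool_rot: [-3.141, -0.005, -0.867]
wrist_force: [0.3, -9.5, 12.7]
width: 39.3
gripper_force: 30.0
```

```bash
python3 -m jog '[[0,0,0,0,0,0,1],[0,0,0,0,0,0,1],[0,0,0,0,0,0,1],[0,0,0,0,0,0,1],[0,0,0,0,0,0,1],[0,0,0,0,0,-4,1],[0,0,0,0,0,-8,1],[0,0,0,0,0,-12,1],[0,0,0,0,0,-12,1]]'
python3 -c "
from h import *
go(437,200,260,4)"
```

```text
t: 6.38
eef_pos: [488.1, -323.7, 261.6]
tool_rot: [-3.138, -0.009, -0.866]
wrist_force: [0.3, -0.1, 0.0]
width: 92.9
gripper_force: 0.0
ROW rot [ 4.000e-04 -9.800e-03 -9.363e-01] cm [-43.21 -30.01  -0.1 ] | pos [ 488.1 -323.7  261.6] rpy [-179.8   -0.5  -49.6] q7 -1.93 F [ 0.3 -0.1  0. ] w 92.9 t 6.4
```

```bash
python3 -m jog '[[0,-0.01,-0.936,-43.2,-30,0,0.5],[0,-0.01,-0.936,-43.2,-30,0,0.5],[0,-0.01,-0.936,-43.2,-30,0,0.5],[0,-0.01,-0.936,-43.2,-30,0,0.5],[0,-0.01,-0.936,-43.2,-30,0,0.5],[0,-0.01,-0.936,-43.2,-30,0,0.5],[0,-0.01,-0.936,-43.2,-30,0,0.5],[0,-0.01,-0.936,-43.2,-30,0,0.5],[0,-0.01,-0.936,-43.2,-30,0,0.5],[0,-0.01,-0.936,-43.2,-30,0,0.5],[0,-0.01,-0.936,-43.2,-30,0,0.5],[0,-0.01,-0.936,-43.2,-30,0,0.5],[0,-0.01,-0.936,-43.2,-30,0,0.5],[0,-0.01,-0.936,-43.2,-30,0,0.5],[0,-0.01,-0.936,-43.2,-30,0,0.5],[0,-0.01,-0.936,-43.2,-30,0,0.5]]'
cat > look.py <<'E'
from h import *
import sys
p,d=eyes.grab_frame('top');np.savez('last.npz',p=p,d=d);c=cloud('top',d)
x,y,z=c[...,0],c[...,1],c[...,2]
k=(abs(x-485)<45)&(abs(y+321)<45)&(z>155)&(z<185)
print("knob top z median",np.median(z[k]),k.sum())
# strip wooden grips on table: points 35..52 mm high left of the stand
m=((z>36)&(z<55)&(y>160)&(y<450)&(x>330)&(x<720)).astype(np.uint8)
n,l,st,ce=cv2.connectedComponentsWithStats(m)
for i in range(1,n):
    if st[i,4]>15: print("grip",ce[i].round(1),c[l==i].mean(0).round(1),st[i,4])
E
python3 look.py; python3 -c "
from h import *
p=np.load('last.npz')['p'][:,:,::-1]
o=np.zeros((600,800,3),np.uint8);o[:,:400]=cv2.resize(p[150:300,140:240],(400,600),interpolation=2)
o[:400,400:]=cv2.resize(p[200:250,410:460],(400,400),interpolation=2);cv2.imwrite('pics/t3.png',o)
go(437,237,120,5)"
```

```text
t: 7.72
eef_pos: [434.3, 200.7, 253.8]
tool_rot: [-3.138, 0.009, 0.07]
wrist_force: [-0.6, -0.3, -0.4]
width: 46.9
gripper_force: 0.0
knob top z median 164.57389660349537 246
grip [158.9 152.6] [705.8 396.7  44.3] 103
grip [214.5 187.5] [613.7 245.9  46. ] 58
grip [182.4 188.7] [609.8 330.7  45.1] 61
ROW rot [-0.0041  0.0088 -0.0188] cm [ 0.62 -3.59 13.39] | pos [434.4 200.3 253.9] rpy [-179.8    0.5    3.9] q7 -2.09 F [-0.2 -1.1  0.5] w 46.8 t 7.8
```

View pics/t3.png

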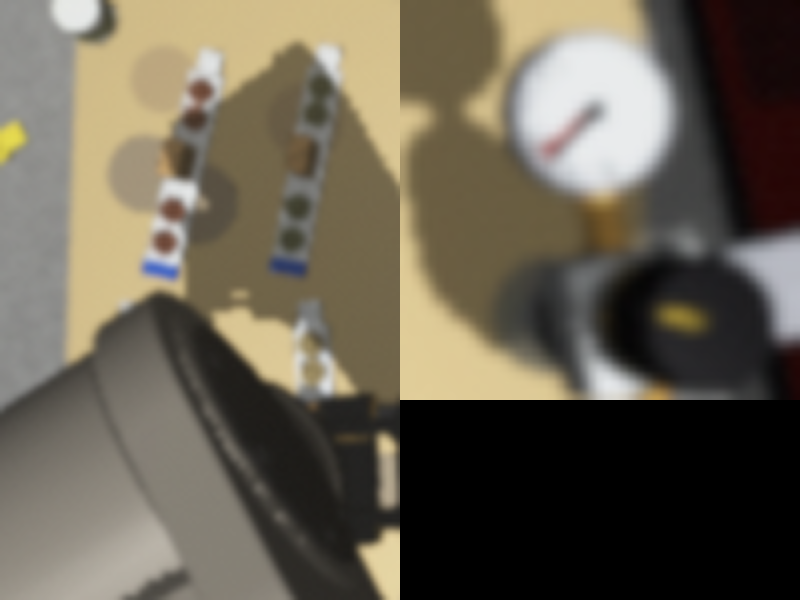

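```bash
python3 -m jog '[[-0.004,0.009,-0.019,0.62,-3.59,4,0.45],[-0.004,0.009,-0.019,0.62,-3.59,8,0.45],[-0.004,0.009,-0.019,0.62,-3.59,12,0.45],[-0.004,0.009,-0.019,0.62,-3.59,16,0.45],[-0.004,0.009,-0.019,0.62,-3.59,17,0.45],[-0.004,0.009,-0.019,0.62,-3.59,17,0.45],[-0.004,0.009,-0.019,0.62,-3.59,17,0.45]]'
python3 -c "
from h import *
go(437.2,236.8,15,5)"
```

```text
t: 8.35
eef_pos: [436.6, 237.2, 84.1]
tool_rot: [3.141, 0.001, 0.087]
wrist_force: [0.4, 0.1, 0.2]
width: 41.7
gripper_force: 0.0
ROW rot [0.0002 0.0008 0.0001] cm [0.06 0.05 6.91] | pos [436.6 237.2  84.1] rpy [180.   0.   5.] q7 -2.28 F [0.4 0.1 0.2] w 41.7 t 8.3
```

```bash
python3 -m jog '[[0,0,0,0.06,0.05,3.5,0.45],[0,0,0,0.06,0.05,6.9,0.45],[0,0,0,0.06,0.05,6.9,0.45],[0,0,0,0.06,0.05,6.9,0],[0,0,0,0.06,0.05,6.9,0],[0,0,0,0.06,0.05,6.9,0],[0,0,0,0.06,0.05,6.9,0],[0,0,0,0.06,0.05,6.9,0],[0,0,0,0.06,0.05,6.9,0]]'
python3 -m jog '[[0,0,0,0,0,-4,0],[0,0,0,0,0,-8,0],[0,0,0,0,0,-12,0],[0,0,0,0,0,-16,0],[0,0,0,0,0,-16,0],[0,0,0,0,0,-16,0]]'
python3 -c "
from h import *
go(500,-60,175,-0.9,8)"
```

```text
t: 9.1
eef_pos: [438.1, 238.1, 16.7]
tool_rot: [-3.141, -0.003, 0.089]
wrist_force: [-1.9, -2.1, 16.4]
width: 13.9
gripper_force: 30.0
t: 9.6
eef_pos: [438.2, 238.3, 177.9]
tool_rot: [-3.14, -0.005, 0.088]
wrist_force: [-0.1, 0.8, -1.9]
width: 13.6
gripper_force: 30.0
ROW rot [ 0.0051 -0.1447  0.1041] cm [ 3.52 30.26  0.25] | pos [438.2 238.3 177.9] rpy [-179.9   -0.3    5.1] q7 -2.21 F [-0.1  0.8 -1.9] w 13.6 t 9.6
```

```bash
cat >> h.py <<'E'
S0=np.array([537.5,13.7,0.]);SY=-0.9
def ins(tx,ys,tz,tilt,dx=0.5,h=16.7,dy=0,yaw=SY):
    """TCP for the tongue tip at stand (tx,ys,tz); TCP sits at strip (dx,dy,h)"""
    Rz=R.from_euler('z',yaw,degrees=True)
    P=S0+R.from_euler('z',SY,degrees=True).apply([tx,ys,tz])+(Rz*R.from_euler('y',tilt,degrees=True)).apply([dx-80,dy,h])
    print("TCP",P.round(1));go(*P,yaw,tilt)
E
python3 -c "
from h import *
ins(50,-75,105,8)"
```

```text
TCP [509.9 -60.9 132.6]
ROW rot [ 0.0051 -0.1447  0.1041] cm [ 4.48 30.44  4.49] | pos [438.2 238.3 177.9] rpy [-179.9   -0.3    5.1] q7 -2.21 F [-0.1  0.8 -1.9] w 13.6 t 9.6
```

```bash
python3 -m jog '[[0,-0.02,0.01,1,4,0,0],[0.001,-0.04,0.03,1.5,8,0,0],[0.002,-0.07,0.05,2,12,0,0],[0.003,-0.1,0.07,3,16,0,0],[0.004,-0.145,0.1,4,20,0,0],[0.005,-0.145,0.104,4.4,24,0,0],[0.005,-0.145,0.104,4.48,28,0,0],[0.005,-0.145,0.104,4.48,30.4,2,0],[0.005,-0.145,0.104,4.48,30.4,4.5,0],[0.005,-0.145,0.104,4.48,30.4,4.5,0],[0.005,-0.145,0.104,4.48,30.4,4.5,0],[0.005,-0.145,0.104,4.48,30.4,4.5,0]]'
python3 -c "
from h import *
ins(50,-75,105,8)
o=np.zeros((600,800,3),np.uint8)
p,d=eyes.grab_frame('top');o[:,:400]=cv2.resize(p[165:270,295:365,::-1],(400,600),interpolation=2)
p,d=eyes.grab_frame('scene');o[:400,400:]=cv2.resize(p[160:280,170:290,::-1],(400,400),interpolation=2)
cv2.imwrite('pics/i1.png',o)"
```

```text
t: 10.6
eef_pos: [508.7, -60.0, 130.4]
tool_rot: [3.14, 0.145, -0.014]
wrist_force: [0.4, -0.0, -0.9]
width: 13.8
gripper_force: 30.0
TCP [509.9 -60.9 132.6]
ROW rot [0.0018 0.0055 0.0018] cm [ 0.1   0.09 -0.23] | pos [508.7 -60.  130.4] rpy [179.9   8.3  -0.8] q7 -1.67 F [ 0.4 -0.  -0.9] w 13.8 t 10.6
```

View pics/i1.png

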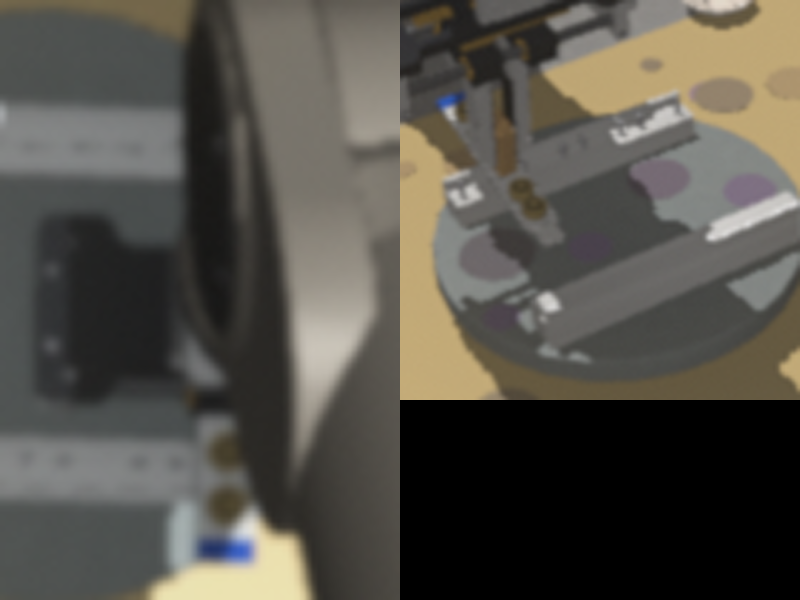

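```bash
python3 -c "
from h import *
s=monitor.state();T=R.from_euler('xyz',s['tool_rot']);
# strip frame: x tool, y -tool, z -tool ; TCP at (0.5,0,16.7)
for q in ([-80,0,5],[-80,12,5],[-80,-12,5],[80,0,5]):
  v=np.array(q)-[0.5,0,16.7];w=s['eef_pos']+T.apply([v[0],-v[1],-v[2]]);print(q,w.round(1),w2p('top',[w]).round(1),w2p('scene',[w]).round(1))
f=lambda a,b:(295+a*70/400-.4,165+b*105/600-.4)
print(f(198,560),f(253,560),p2w('top',[f(198,560),f(253,560)],130))
g=lambda a,b:(170+(a-400)*.3-.35,160+b*.3-.35)
print('scene tongue end px',g(558,233),g(543,243))
"
```

```text
[-80, 0, 5] [427.9 -59.  131. ] [[334.4 262.5]] [[185.2 187.7]]
[-80, 12, 5] [428.  -47.  130.9] [[329.4 262.4]] [[189.7 186.1]]
[-80, -12, 5] [427.7 -71.  131. ] [[339.4 262.6]] [[180.7 189.3]]
[80, 0, 5] [586.2 -61.2 108.1] [[334.2 197.3]] [[215.9 231.1]]
(329.25, 262.6) (338.875, 262.6) [[427.39549647 -46.80483901 130.        ]
 [427.59424433 -69.922471   130.        ]]
scene tongue end px (217.05, 229.54999999999998) (212.55, 232.54999999999998)
```

```bash
sed -i 's/537.5,13.7,0/537.5,14.0,0/' h.py
python3 -c "
from h import *
ins(55,-75,73.5,8); ins(79,-75,73.5,8)"
```

```text
TCP [514.9 -60.7 101.1]
ROW rot [0.0021 0.0038 0.0018] cm [0.99 0.04 2.88] | pos [509.2 -60.1 131. ] rpy [179.9   8.2  -0.8] q7 -1.67 F [ 0.4  0.1 -1.3] w 13.7 t 10.7
TCP [538.9 -61.  101.1]
ROW rot [0.0021 0.0038 0.0018] cm [3.37 0.05 2.54] | pos [509.2 -60.1 131. ] rpy [179.9   8.2  -0.8] q7 -1.67 F [ 0.4  0.1 -1.3] w 13.7 t 10.7
```

```bash
python3 -m jog '[[0.002,0.004,0.002,0.99,0.04,1.5,0],[0.002,0.004,0.002,0.99,0.04,2.88,0],[0.002,0.004,0.002,0.99,0.04,2.88,0],[0.002,0.004,0.002,0.99,0.04,2.88,0],[0.002,0.004,0.002,0.99,0.04,2.88,0]]'
python3 -m jog '[[0,0,0,0.6,0,-0.09,0],[0,0,0,1.2,0,-0.17,0],[0,0,0,1.8,0,-0.25,0],[0,0,0,2.1,0,-0.3,0],[0,0,0,2.2,0,-0.31,0],[0,0,0,2.2,0,-0.31,0]]'
python3 -c "
from h import *
ins(79,-75,73.5,8)"
```

```text
t: 11.12
eef_pos: [514.8, -61.3, 101.2]
tool_rot: [3.141, 0.14, -0.017]
wrist_force: [1.0, 0.5, -1.1]
width: 14.2
gripper_force: 30.0
t: 11.62
eef_pos: [536.8, -62.0, 100.0]
tool_rot: [3.141, 0.141, -0.018]
wrist_force: [0.1, 1.0, -0.8]
width: 13.4
gripper_force: 30.0
TCP [538.9 -61.  101.1]
ROW rot [ 0.      0.0011 -0.0018] cm [ 0.19 -0.1  -0.14] | pos [536.8 -62.  100. ] rpy [180.    8.1  -1. ] q7 -1.68 F [ 0.1  1.  -0.8] w 13.4 t 11.6
```

```bash
python3 -m jog '[[0,0,0,0.2,-0.08,-0.03,0],[0,0,0,0.3,-0.08,-0.04,0],[0,0,0,0.3,-0.08,-0.04,0]]'
python3 -m jog '[[0,0,0,0.1,0,-0.01,0],[0,0,0,0.2,0,-0.02,0],[0,0,0,0.2,0,-0.02,0]]'
python3 -m jog '[[0,0,0,0.1,0,-0.01,0],[0,0,0,0.2,0,-0.02,0],[0,0,0,0.2,0,-0.02,0]]'
```

```text
t: 11.87
eef_pos: [539.7, -61.2, 100.0]
tool_rot: [3.141, 0.141, -0.017]
wrist_force: [-0.3, -0.1, -0.4]
width: 14.0
gripper_force: 30.0
t: 12.12
eef_pos: [541.4, -61.4, 99.9]
tool_rot: [3.141, 0.141, -0.018]
wrist_force: [-2.2, 1.0, -0.0]
width: 13.8
gripper_force: 30.0
t: 12.37
eef_pos: [541.7, -61.4, 99.7]
tool_rot: [3.141, 0.145, -0.018]
wrist_force: [-11.2, 0.3, 7.2]
width: 14.1
gripper_force: 30.0
```

```bash
python3 -c "
from h import *
for t,z in ((8,71.5),(6,71.5),(4,71),(2,71),(0,71),(0,70)): ins(80.3,-75,z,t,dx=0)"
```

```text
TCP [539.7 -61.   99.2]
ROW rot [ 0.0002  0.0049 -0.002 ] cm [-0.19 -0.03  0.08] | pos [541.7 -61.4  99.7] rpy [180.    8.3  -1. ] q7 -1.68 F [-11.2   0.3   7.2] w 14.1 t 12.4
TCP [538.8 -61.   96.5]
ROW rot [ 0.0002  0.0398 -0.0019] cm [-0.24 -0.03  0.36] | pos [541.7 -61.4  99.7] rpy [180.    8.3  -1. ] q7 -1.68 F [-11.2   0.3   7.2] w 14.1 t 12.4
TCP [538.  -61.   93.2]
ROW rot [ 0.0003  0.0747 -0.0019] cm [-0.28 -0.03  0.69] | pos [541.7 -61.4  99.7] rpy [180.    8.3  -1. ] q7 -1.68 F [-11.2   0.3   7.2] w 14.1 t 12.4
TCP [537.3 -61.   90.5]
ROW rot [ 0.0003  0.1096 -0.0019] cm [-0.31 -0.03  0.97] | pos [541.7 -61.4  99.7] rpy [180.    8.3  -1. ] q7 -1.68 F [-11.2   0.3   7.2] w 14.1 t 12.4
TCP [536.6 -61.   87.7]
ROW rot [ 0.0003  0.1445 -0.0019] cm [-0.33 -0.03  1.26] | pos [541.7 -61.4  99.7] rpy [180.    8.3  -1. ] q7 -1.68 F [-11.2   0.3   7.2] w 14.1 t 12.4
TCP [536.6 -61.   86.7]
ROW rot [ 0.0003  0.1445 -0.0019] cm [-0.32 -0.03  1.36] | pos [541.7 -61.4  99.7] rpy [180.    8.3  -1. ] q7 -1.68 F [-11.2   0.3   7.2] w 14.1 t 12.4
```

```bash
python3 -m jog '[[0,0.005,-0.002,-0.25,-0.03,0.08,0],[0,0.005,-0.002,-0.25,-0.03,0.08,0],[0,0.022,-0.002,-0.28,-0.03,0.2,0],[0,0.04,-0.002,-0.3,-0.03,0.36,0],[0,0.057,-0.002,-0.33,-0.03,0.5,0],[0,0.075,-0.002,-0.35,-0.03,0.69,0],[0,0.092,-0.002,-0.36,-0.03,0.83,0],[0,0.11,-0.002,-0.37,-0.03,0.97,0],[0,0.127,-0.002,-0.38,-0.03,1.12,0],[0,0.1445,-0.002,-0.39,-0.03,1.26,0],[0,0.1445,-0.002,-0.39,-0.03,1.26,0]]'
python3 -m jog '[[0,0,0,0,0,0.1,0],[0,0,0,0,0,0.15,0],[0,0,0,0,0,0.15,0]]'
```

```text
t: 13.28
eef_pos: [537.3, -61.1, 87.8]
tool_rot: [3.141, -0.005, -0.016]
wrist_force: [-0.2, 0.1, -0.8]
width: 13.8
gripper_force: 30.0
t: 13.53
eef_pos: [538.2, -61.0, 86.7]
tool_rot: [3.141, -0.004, -0.015]
wrist_force: [-3.8, -0.7, 6.4]
width: 13.9
gripper_force: 30.0
```

```bash
python3 -m jog '[[0,0,0,0,0,0,0.32],[0,0,0,0,0,0,0.32],[0,0,0,0,0,0,0.32],[0,0,0,0,0,0,0.32],[0,0,0,0,0,-2,0.32],[0,0,0,0,0,-5,0.32],[0,0,0,0,0,-9,0.32],[0,0,0,0,0,-13,0.32],[0,0,0,0,0,-13,0.32]]'
python3 -c "
from h import *
p,d=eyes.grab_frame('scene');cv2.imwrite('pics/i2.png',cv2.resize(p[160:280,160:310,::-1],(750,600),interpolation=2))
go(550,200,216,0)"
```

```text
t: 14.28
eef_pos: [540.7, -60.9, 223.8]
tool_rot: [3.141, -0.013, -0.016]
wrist_force: [1.5, 0.3, 0.6]
width: 30.1
gripper_force: 0.0
ROW rot [ 0.0007 -0.0106 -0.0158] cm [  0.62 -26.11   0.44] | pos [539.6 -61.  220.5] rpy [180.   -0.6  -0.9] q7 -1.65 F [-0.3  0.4 -0.6] w 30.4 t 14.3
```

View pics/i2.png

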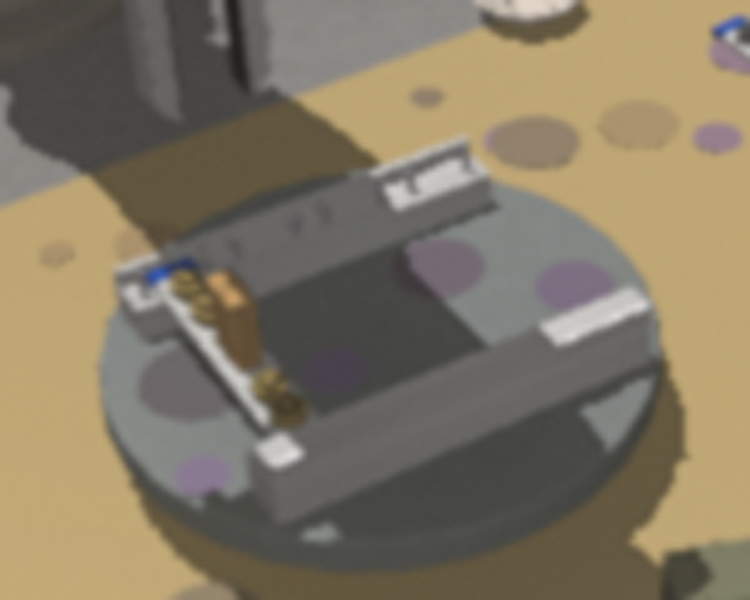

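```bash
cat >> look.py <<'E'
P=p.astype(int);b=((P[...,2]>P[...,0]+40)&(P[...,2]>P[...,1]+25)&(y>160)&(y<450)&(x>300)&(x<720)).astype(np.uint8)
n2,l2,st2,ce2=cv2.connectedComponentsWithStats(b)
T=[p2w('top',[ce2[i]],5)[0] for i in range(1,n2) if st2[i,4]>6]
for i in range(1,n):
    if st[i,4]>15 and st[i,4]<90:
        g=c[l==i].mean(0)
        for t in T:
            v=g-t;L=np.hypot(v[0],v[1])
            if 60<L<95: print("strip at",g[:2].round(1),"tape dist",L.round(1),"yaw",np.degrees(np.arctan2(v[1],v[0])).round(1))
E
python3 look.py
python3 -c "
from h import *
go(434.2,362.6,110,2)"
```

```text
knob top z median 165.00161071323123 11
grip [158.9 152.6] [705.9 396.9  43.7] 101
grip [214.6 187.7] [613.3 245.9  45.2] 60
grip [182.5 188.6] [610.1 330.4  45.4] 62
grip [168.4 255.4] [434.4 362.7  45.8] 58
strip at [613.3 245.9] tape dist 74.3 yaw -10.0
strip at [610.1 330.4] tape dist 74.9 yaw -12.5
strip at [434.4 362.7] tape dist 73.4 yaw 2.1
ROW rot [ 0.0007 -0.0071 -0.0506] cm [-11.15 -42.2   10.7 ] | pos [538.3 -61.  218.1] rpy [180.   -0.4  -0.9] q7 -1.65 F [ 0.   0.5 -1.4] w 30.4 t 14.4
```

```bash
python3 -c "
from h import *
go(614,246.8,100,-9.6)"
```

```text
ROW rot [-0.     -0.0072  0.1519] cm [  7.   -30.9   11.84] | pos [538.3 -61.  218.1] rpy [180.   -0.4  -0.9] q7 -1.65 F [ 0.   0.5 -1.4] w 30.4 t 14.4
```

```bash
python3 -m jog '[[0,-0.007,0.03,1,-4,0,0.4],[0,-0.007,0.06,2,-8,0,0.4],[0,-0.007,0.1,3,-12,0,0.4],[0,-0.007,0.152,4,-16,0,0.4],[0,-0.007,0.152,5,-20,0,0.4],[0,-0.007,0.152,6,-24,1,0.4],[0,-0.007,0.152,7,-28,4,0.4],[0,-0.007,0.152,7,-30.9,7,0.4],[0,-0.007,0.152,7,-30.9,11,0.4],[0,-0.007,0.152,7,-30.9,11.8,0.4],[0,-0.007,0.152,7,-30.9,11.8,0.4],[0,-0.007,0.152,7,-30.9,11.8,0.4]]'
python3 -c "
from h import *
go(614,246.8,18,-9.6)"
```

```text
t: 15.38
eef_pos: [612.5, 245.7, 98.2]
tool_rot: [3.14, 0.005, -0.168]
wrist_force: [0.9, -0.6, 0.9]
width: 37.5
gripper_force: 0.0
ROW rot [ 0.0017  0.0047 -0.0008] cm [ 0.17 -0.15  8.02] | pos [612.5 245.7  98.2] rpy [179.9   0.3  -9.6] q7 -2.37 F [ 0.9 -0.6  0.9] w 37.5 t 15.4
```

```bash
python3 -m jog '[[0.002,0.004,0,0.15,-0.13,4,0.4],[0.002,0.004,0,0.15,-0.13,8,0.4],[0.002,0.004,0,0.15,-0.13,8,0.4],[0.002,0.004,0,0.15,-0.13,8,0.4],[0.002,0.004,0,0.15,-0.13,8,0],[0.002,0.004,0,0.15,-0.13,8,0],[0.002,0.004,0,0.15,-0.13,8,0],[0.002,0.004,0,0.15,-0.13,8,0],[0.002,0.004,0,0.15,-0.13,8,0],[0.002,0.004,0,0.15,-0.13,8,0]]'
python3 -m jog '[[0,0,0,0,0,-4,0],[0,0,0,0,0,-8,0],[0,0,0,0,0,-12,0],[0,0,0,0,0,-16,0],[0,0,0,0,0,-16,0],[0,0,0,0,0,-16,0]]'
python3 -c "
from h import *
ins(50,-25,80,8,dx=0,h=18)"
```

```text
t: 16.22
eef_pos: [615.1, 248.1, 20.5]
tool_rot: [-3.139, -0.003, -0.168]
wrist_force: [-2.2, -1.6, 12.1]
width: 13.7
gripper_force: 30.0
t: 16.72
eef_pos: [615.2, 248.3, 181.8]
tool_rot: [-3.137, -0.005, -0.168]
wrist_force: [-0.3, -0.9, -1.6]
width: 13.9
gripper_force: 30.0
TCP [510.4 -10.6 109. ]
ROW rot [-0.0146 -0.1449 -0.1514] cm [-6.05 27.3   7.14] | pos [615.2 248.3 181.8] rpy [-179.7   -0.3   -9.6] q7 -2.35 F [-0.3 -0.9 -1.6] w 13.9 t 16.7
```

```bash
python3 -m jog '[[0,-0.02,-0.01,-1,4,0,0],[-0.01,-0.04,-0.03,-2,8,0,0],[-0.01,-0.07,-0.05,-3,12,0,0],[-0.01,-0.1,-0.07,-4,16,0,0],[-0.0145,-0.145,-0.1,-5,20,0,0],[-0.0145,-0.145,-0.151,-6,24,1,0],[-0.0145,-0.145,-0.151,-6.05,27.3,3,0],[-0.0145,-0.145,-0.151,-6.05,27.3,5,0],[-0.0145,-0.145,-0.151,-6.05,27.3,5,0],[-0.0145,-0.145,-0.151,-6.05,27.3,5,0]]'
cat > tape.py <<'E'
from h import *
import sys
dx,h=float(sys.argv[1]),float(sys.argv[2])
s=monitor.state();T=R.from_euler('xyz',s['tool_rot'])
p,d=eyes.grab_frame('top');P=p.astype(int)
w=lambda q:s['eef_pos']+T.apply([q[0]-dx,-q[1],h-q[2]])
e=w([-76,0,5.5]);u=w2p('top',[e])[0]
b=((P[...,2]>P[...,0]+25)&(P[...,2]>P[...,1]+15)).astype(np.uint8)
n,l,st,ce=cv2.connectedComponentsWithStats(b)
print("expected tape px",u.round(1),[ (ce[i].round(1).tolist(),st[i].tolist()) for i in range(1,n) if st[i,4]>8 and np.hypot(*(ce[i]-u))<15])
E
python3 tape.py 0 20.5
python3 -c "
from h import *
ins(55,-25,73.5,8,dx=0,h=20.5)
ins(79,-25,73.5,8,dx=0,h=20.5)"
```

```text
t: 17.55
eef_pos: [507.8, -11.0, 127.2]
tool_rot: [3.14, 0.147, -0.016]
wrist_force: [0.1, 1.0, -0.1]
width: 13.8
gripper_force: 30.0
expected tape px [313.6 261. ] [([312.6, 261.4], [309, 259, 9, 5, 37])]
TCP [515.7 -10.7 104.9]
ROW rot [0.0013 0.0057 0.0006] cm [1.03 0.02 2.19] | pos [508.8 -10.4 128.1] rpy [179.9   8.3  -0.9] q7 -1.78 F [ 0.5  0.8 -0.3] w 13.6 t 17.6
TCP [539.7 -11.  104.9]
ROW rot [0.0013 0.0057 0.0006] cm [3.4  0.02 1.85] | pos [508.8 -10.4 128.1] rpy [179.9   8.3  -0.9] q7 -1.78 F [ 0.5  0.8 -0.3] w 13.6 t 17.6
```

```bash
python3 -m jog '[[0.001,0.005,0,1.03,0.02,1.2,0],[0.001,0.005,0,1.03,0.02,2.19,0],[0.001,0.005,0,1.03,0.02,2.19,0],[0.001,0.005,0,1.03,0.02,2.19,0]]'
python3 -m jog '[[0,0,0,0.6,0,-0.09,0],[0,0,0,1.2,0,-0.17,0],[0,0,0,1.8,0,-0.25,0],[0,0,0,2.2,0,-0.31,0],[0,0,0,2.35,0,-0.33,0],[0,0,0,2.35,0,-0.33,0]]'
python3 -m jog '[[0,0,0,0.1,0,-0.01,0],[0,0,0,0.2,0,-0.02,0],[0,0,0,0.2,0,-0.02,0]]'
python3 -c "
from h import *
ins(82,-25,72,8,dx=0,h=20.5)"
```

```text
t: 17.93
eef_pos: [515.4, -10.8, 105.0]
tool_rot: [3.141, 0.14, -0.015]
wrist_force: [-0.3, -0.1, -1.8]
width: 13.7
gripper_force: 30.0
t: 18.43
eef_pos: [540.0, -12.0, 104.9]
tool_rot: [3.141, 0.139, -0.016]
wrist_force: [-0.1, 0.0, -1.5]
width: 13.5
gripper_force: 30.0
t: 18.68
eef_pos: [541.6, -12.1, 104.9]
tool_rot: [3.141, 0.139, -0.016]
wrist_force: [-0.4, -0.3, -1.7]
width: 13.6
gripper_force: 30.0
TCP [542.7 -11.1 103.4]
ROW rot [ 0.0007 -0.0002 -0.0006] cm [ 0.13 -0.1   0.13] | pos [541.6 -12.1 104.9] rpy [180.    8.   -0.9] q7 -1.78 F [-0.4 -0.3 -1.7] w 13.6 t 18.7
```

```bash
python3 -m jog '[[0,0,0,0.1,-0.1,0.08,0],[0,0,0,0.2,-0.1,0.06,0],[0,0,0,0.2,-0.1,0.06,0]]'
python3 -m jog '[[0,0,0,0.1,0,-0.01,0],[0,0,0,0.2,0,-0.02,0],[0,0,0,0.2,0,-0.02,0]]'
python3 -c "
from h import *
ins(82,-25,72,8,dx=0,h=20.5)"
```

```text
t: 18.93
eef_pos: [543.0, -11.0, 103.9]
tool_rot: [3.141, 0.141, -0.016]
wrist_force: [-3.9, 0.1, 0.0]
width: 14.0
gripper_force: 30.0
t: 19.18
eef_pos: [543.5, -11.1, 103.6]
tool_rot: [3.14, 0.144, -0.016]
wrist_force: [-12.0, 0.6, 1.4]
width: 13.9
gripper_force: 30.0
TCP [542.7 -11.1 103.4]
ROW rot [ 0.0011  0.004  -0.0005] cm [-0.07 -0.    0.03] | pos [543.5 -11.1 103.6] rpy [179.9   8.2  -0.9] q7 -1.78 F [-12.    0.6   1.4] w 13.9 t 19.2
```

```bash
cat >> h.py <<'E'
def swing(ys,dx,h):
    for t,z in ((8,71.5),(4,71),(0,71),(0,70)): ins(80.3,ys,z,t,dx=dx,h=h)
E
python3 -c "
from h import *
swing(-25,.2,20.5)" | cut -c1-80
```

```text
TCP [541.2 -11.1 102.9]
ROW rot [ 0.0011  0.004  -0.0005] cm [-0.21 -0.    0.1 ] | pos [543.5 -11.1 103.
TCP [539.2 -11.   97. ]
ROW rot [ 0.0011  0.0738 -0.0004] cm [-0.32 -0.    0.71] | pos [543.5 -11.1 103.
TCP [537.6 -11.   91.5]
ROW rot [ 0.0011  0.1436 -0.0004] cm [-0.41 -0.    1.28] | pos [543.5 -11.1 103.
TCP [537.6 -11.   90.5]
ROW rot [ 0.0011  0.1436 -0.0004] cm [-0.39 -0.    1.38] | pos [543.5 -11.1 103.
```

```bash
python3 -m jog '[[0,0.004,0,-0.28,0,0.1,0],[0,0.004,0,-0.28,0,0.1,0],[0,0.022,0,-0.31,0,0.25,0],[0,0.039,0,-0.34,0,0.4,0],[0,0.057,0,-0.36,0,0.56,0],[0,0.074,0,-0.39,0,0.71,0],[0,0.092,0,-0.41,0,0.85,0],[0,0.11,0,-0.43,0,1,0],[0,0.127,0,-0.45,0,1.14,0],[0,0.1436,0,-0.47,0,1.28,0],[0,0.1436,0,-0.47,0,1.28,0]]'
python3 -m jog '[[0,0,0,0,0,0.1,0],[0,0,0,0,0,0.15,0],[0,0,0,0,0,0.15,0]]'
```

```text
t: 20.1
eef_pos: [538.5, -11.1, 91.7]
tool_rot: [3.141, -0.006, -0.016]
wrist_force: [0.2, 0.4, -1.6]
width: 13.5
gripper_force: 30.0
t: 20.35
eef_pos: [539.4, -11.0, 90.4]
tool_rot: [3.141, -0.004, -0.016]
wrist_force: [-0.8, -0.2, 0.8]
width: 13.6
gripper_force: 30.0
```

```bash
python3 -m jog '[[0,0,0,0,0,0.05,0],[0,0,0,0,0,0.08,0],[0,0,0,0,0,0.08,0]]'
python3 -m jog '[[0,0,0,0,0,0,0.32],[0,0,0,0,0,0,0.32],[0,0,0,0,0,0,0.32],[0,0,0,0,0,0,0.32],[0,0,0,0,0,-2,0.32],[0,0,0,0,0,-5,0.32],[0,0,0,0,0,-9,0.32],[0,0,0,0,0,-13,0.32],[0,0,0,0,0,-13,0.32],[0,0,0,0,0,-13,0.32]]'
python3 look.py
python3 -c "
from h import *
go(610.9,331.4,100,-11.8)
c=cloud('top',np.load('last.npz')['d'])
for a in (-75,-25):
  T=S0+R.from_euler('z',SY,degrees=True).apply([0,a,0]);m=(abs(c[...,1]-T[1])<25)&(abs(c[...,0]-T[0])<30)&(c[...,2]>105)&(c[...,2]<125);print(a,m.sum(),c[m].mean(0),T)"
```

```text
t: 20.6
eef_pos: [539.4, -11.0, 90.4]
tool_rot: [3.141, -0.004, -0.016]
wrist_force: [-6.3, -0.4, 15.9]
width: 13.7
gripper_force: 30.0
t: 21.43
eef_pos: [539.8, -10.9, 221.8]
tool_rot: [3.141, -0.008, -0.016]
wrist_force: [-0.8, 0.2, -1.1]
width: 30.3
gripper_force: 0.0
knob top z median 164.4479362451047 242
grip [158.9 152.6] [705.9 396.9  43.7] 102
grip [182.4 188.6] [609.9 330.8  45.3] 60
grip [168.5 255.4] [434.4 362.7  45.6] 59
strip at [609.9 330.8] tape dist 74.6 yaw -12.2
strip at [434.4 362.7] tape dist 73.5 yaw 1.9
ROW rot [ 0.0004 -0.0055  0.1896] cm [  6.59 -34.37  12.  ] | pos [538.8 -11.  220. ] rpy [179.9  -0.3  -0.9] q7 -1.75 F [-0.2  0.3 -0.2] w 29.7 t 21.5
-75 0 [nan nan nan] [536.3219512  -60.99074744   0.        ]
-25 0 [nan nan nan] [537.10731707 -10.99691581   0.        ]<string>:6: RuntimeWarning: Mean of empty slice.
  ret = um.true_divide(
```

```bash
python3 -m jog '[[0,-0.005,0.04,1,-4,0,0.4],[0,-0.005,0.08,2,-8,0,0.4],[0,-0.005,0.12,3,-12,0,0.4],[0,-0.005,0.184,4,-16,0,0.4],[0,-0.005,0.184,5,-20,0,0.4],[0,-0.005,0.184,6,-24,0,0.4],[0,-0.005,0.184,6.59,-28,3,0.4],[0,-0.005,0.184,6.59,-32,6,0.4],[0,-0.005,0.184,6.59,-34.4,9,0.4],[0,-0.005,0.184,6.59,-34.4,12,0.4],[0,-0.005,0.184,6.59,-34.4,12,0.4],[0,-0.005,0.184,6.59,-34.4,12,0.4],[0,-0.005,0.184,6.59,-34.4,12,0.4]]'
python3 -c "
from h import *
go(610.9,331.6,18,-11.5)"
```

```text
t: 22.57
eef_pos: [610.9, 331.0, 99.9]
tool_rot: [3.141, 0.001, -0.201]
wrist_force: [0.1, -0.1, 1.4]
width: 38.1
gripper_force: 0.0
ROW rot [ 0.001   0.0008 -0.0002] cm [-0.   -0.07  8.19] | pos [610.9 331.   99.9] rpy [179.9   0.  -11.5] q7 -2.54 F [ 0.1 -0.1  1.4] w 38.1 t 22.6
```

```bash
python3 -m jog '[[0.001,0,0,0,-0.07,4,0.4],[0.001,0,0,0,-0.07,8.1,0.4],[0.001,0,0,0,-0.07,8.1,0.4],[0.001,0,0,0,-0.07,8.1,0.4],[0.001,0,0,0,-0.07,8.1,0.4]]'
python3 -m jog '[[0,0,0,0,0,0,0],[0,0,0,0,0,0,0],[0,0,0,0,0,0,0],[0,0,0,0,0,0,0],[0,0,0,0,0,0,0],[0,0,0,0,0,0,0]]'
python3 -m jog '[[0,0,0,0,0,-4,0],[0,0,0,0,0,-8,0],[0,0,0,0,0,-12,0],[0,0,0,0,0,-16,0],[0,0,0,0,0,-16,0],[0,0,0,0,0,-16,0]]'
python3 -c "
from h import *
ins(50,25,100,8,dx=0,h=20)"
```

```text
t: 22.98
eef_pos: [612.3, 332.7, 21.8]
tool_rot: [-3.139, -0.002, -0.201]
wrist_force: [0.2, -0.1, 1.4]
width: 37.8
gripper_force: 0.0
t: 23.48
eef_pos: [611.1, 332.6, 19.7]
tool_rot: [-3.141, -0.0, -0.2]
wrist_force: [-2.3, -1.8, 9.4]
width: 13.6
gripper_force: 30.0
t: 23.98
eef_pos: [611.7, 333.1, 181.5]
tool_rot: [-3.138, -0.003, -0.2]
wrist_force: [-0.2, -0.4, -2.7]
width: 13.7
gripper_force: 30.0
TCP [511.5  39.4 130.9]
ROW rot [-0.0161 -0.1424 -0.184 ] cm [-4.   30.8   4.94] | pos [611.7 333.1 181.5] rpy [-179.8   -0.2  -11.5] q7 -2.52 F [-0.2 -0.4 -2.7] w 13.7 t 24.0
```

```bash
python3 -m jog '[[0,-0.02,-0.02,-1,4,0,0],[-0.01,-0.04,-0.05,-2,8,0,0],[-0.01,-0.07,-0.08,-3,12,0,0],[-0.01,-0.1,-0.11,-4,16,0,0],[-0.016,-0.142,-0.14,-4,20,0,0],[-0.016,-0.142,-0.184,-4,24,1,0],[-0.016,-0.142,-0.184,-4,28,3,0],[-0.016,-0.142,-0.184,-4,30.8,4.9,0],[-0.016,-0.142,-0.184,-4,30.8,4.9,0],[-0.016,-0.142,-0.184,-4,30.8,4.9,0],[-0.016,-0.142,-0.184,-4,30.8,4.9,0],[-0.016,-0.142,-0.184,-4,30.8,4.9,0]]'
python3 tape.py 0 19.7
python3 -c "
from h import *
ins(55,25,73.5,8,dx=0,h=19.7)"
```

```text
t: 24.98
eef_pos: [510.4, 39.8, 129.4]
tool_rot: [3.14, 0.143, -0.014]
wrist_force: [-0.0, 0.5, -1.4]
width: 13.7
gripper_force: 30.0
expected tape px [292.6 259.7] []
TCP [516.4  39.3 104.1]
ROW rot [0.0019 0.0033 0.0016] cm [0.95 0.04 2.43] | pos [510.5  39.9 129.6] rpy [179.9   8.2  -0.8] q7 -1.88 F [-0.3 -0.8 -2.3] w 14.1 t 25.0
```

```bash
python3 -m jog '[[0.002,0.003,0.002,0.95,0.05,1.2,0],[0.002,0.003,0.002,0.95,0.05,2.43,0],[0.002,0.003,0.002,0.95,0.05,2.43,0],[0.002,0.003,0.002,0.95,0.05,2.43,0],[0.002,0.003,0.002,0.95,0.05,2.43,0]]'
python3 -c "
from h import *
ins(79,25,73,8,dx=0,h=19.7)"
python3 -m jog '[[0,0,0,0.6,0,-0.09,0],[0,0,0,1.2,0,-0.15,0],[0,0,0,1.8,0,-0.22,0],[0,0,0,2.2,0,-0.27,0],[0,0,0,2.35,-0.02,-0.29,0],[0,0,0,2.35,-0.02,-0.29,0],[0,0,0,2.35,-0.02,-0.29,0]]'
python3 -c "
from h import *
ins(82,25,72,8,dx=0,h=19.7)"
```

```text
t: 25.45
eef_pos: [516.4, 38.6, 104.7]
tool_rot: [3.141, 0.14, -0.017]
wrist_force: [0.1, -0.9, -0.9]
width: 14.0
gripper_force: 30.0
TCP [540.4  39.  103.6]
ROW rot [ 0.0001  0.0001 -0.0013] cm [ 2.39 -0.08 -0.23] | pos [516.4  38.6 104.7] rpy [180.   8.  -1.] q7 -1.89 F [ 0.1 -0.9 -0.9] w 14.0 t 25.4
t: 26.03
eef_pos: [539.7, 37.7, 103.5]
tool_rot: [3.141, 0.141, -0.018]
wrist_force: [0.3, -0.0, -1.6]
width: 13.9
gripper_force: 30.0
TCP [543.4  38.9 102.6]
ROW rot [ 0.0002  0.0009 -0.0022] cm [ 0.38 -0.12  0.03] | pos [539.7  37.7 103.5] rpy [180.    8.1  -1. ] q7 -1.89 F [ 0.3 -0.  -1.6] w 13.9 t 26.0
```

```bash
python3 -m jog '[[0,0,-0.002,0.15,-0.12,0.02,0],[0,0,-0.002,0.3,-0.12,0.02,0],[0,0,-0.002,0.3,-0.12,0.02,0]]'
python3 -m jog '[[0,0,0,0.1,0,-0.01,0],[0,0,0,0.2,0,-0.02,0],[0,0,0,0.2,0,-0.02,0]]'
python3 -c "
from h import *
swing(25,.2,19.7)" | cut -c1-80
```

```text
t: 26.28
eef_pos: [543.0, 38.9, 103.0]
tool_rot: [3.141, 0.14, -0.016]
wrist_force: [-1.0, -0.4, -1.4]
width: 13.5
gripper_force: 30.0
t: 26.53
eef_pos: [543.5, 38.8, 102.8]
tool_rot: [3.141, 0.143, -0.016]
wrist_force: [-7.1, -0.4, 2.4]
width: 13.5
gripper_force: 30.0
TCP [541.9  38.9 102.1]
ROW rot [ 0.0005  0.0033 -0.0001] cm [-0.15 -0.01  0.09] | pos [543.5  38.8 102.
TCP [540.   39.   96.2]
ROW rot [ 0.0005  0.0731 -0.0001] cm [-0.26 -0.01  0.7 ] | pos [543.5  38.8 102.
TCP [538.4  39.   90.7]
ROW rot [ 5.000e-04  1.429e-01 -1.000e-04] cm [-0.33 -0.01  1.27] | pos [543.5  
TCP [538.4  39.   89.7]
ROW rot [ 5.000e-04  1.429e-01 -1.000e-04] cm [-0.32 -0.01  1.37] | pos [543.5
```

```bash
python3 -m jog '[[0,0.003,0,-0.28,0,0.09,0],[0,0.003,0,-0.28,0,0.09,0],[0,0.022,0,-0.32,0,0.25,0],[0,0.039,0,-0.35,0,0.4,0],[0,0.057,0,-0.38,0,0.55,0],[0,0.073,0,-0.4,0,0.7,0],[0,0.092,0,-0.42,0,0.85,0],[0,0.11,0,-0.44,0,1,0],[0,0.127,0,-0.46,0,1.14,0],[0,0.143,0,-0.48,0,1.27,0],[0,0.143,0,-0.48,0,1.27,0]]'
python3 -m jog '[[0,0,0,-0.04,0,0.1,0],[0,0,0,-0.06,0,0.2,0],[0,0,0,-0.06,0,0.2,0]]'
```

```text
t: 27.45
eef_pos: [537.6, 38.8, 90.9]
tool_rot: [3.141, -0.004, -0.016]
wrist_force: [0.2, -0.1, -0.9]
width: 13.7
gripper_force: 30.0
t: 27.7
eef_pos: [537.9, 38.9, 89.7]
tool_rot: [3.141, -0.003, -0.016]
wrist_force: [-6.2, -0.9, 13.0]
width: 14.2
gripper_force: 30.0
```

Seated at the expected height with firm contact. I release it and look at the last strip.

```bash
python3 -m jog '[[0,0,0,0,0,0,0.32],[0,0,0,0,0,0,0.32],[0,0,0,0,0,0,0.32],[0,0,0,0,0,0,0.32],[0,0,0,0,0,-2,0.32],[0,0,0,0,0,-5,0.32],[0,0,0,0,0,-9,0.32],[0,0,0,0,0,-13,0.32],[0,0,0,0,0,-13,0.32],[0,0,0,0,0,-13,0.32]]'
python3 look.py
python3 -c "
from h import *
go(435.3,363.7,100,2)"
```

```text
t: 28.53
eef_pos: [538.5, 39.1, 221.2]
tool_rot: [-3.142, -0.007, -0.016]
wrist_force: [-0.2, 0.4, -1.3]
width: 29.7
gripper_force: 0.0
knob top z median 164.1964468647485 241
grip [159.  152.6] [705.7 396.6  43.9] 104
grip [168.5 255.4] [434.4 362.8  45.2] 59
strip at [434.4 362.8] tape dist 73.5 yaw 2.0
ROW rot [ 0.0004 -0.0041 -0.051 ] cm [-10.79 -32.32  11.89] | pos [537.5  38.9 219.5] rpy [180.   -0.2  -0.9] q7 -1.86 F [-1.1  0.2 -0.3] w 30.1 t 28.6
```

```bash
python3 -m jog '[[0,-0.004,-0.05,-1,-4,0,0.4],[0,-0.004,-0.05,-2,-8,0,0.4],[0,-0.004,-0.05,-4,-12,0,0.4],[0,-0.004,-0.05,-6,-15,0,0.4],[0,-0.004,-0.05,-8,-18,0,0.4],[0,-0.004,-0.05,-9,-22,0,0.4],[0,-0.004,-0.05,-10.8,-25,3,0.4],[0,-0.004,-0.05,-10.8,-28,6,0.4],[0,-0.004,-0.05,-10.8,-32.3,9,0.4],[0,-0.004,-0.05,-10.8,-32.3,11.9,0.4],[0,-0.004,-0.05,-10.8,-32.3,11.9,0.4],[0,-0.004,-0.05,-10.8,-32.3,11.9,0.4],[0,-0.004,-0.05,-10.8,-32.3,11.9,0.4]]'
python3 look.py
python3 -c "
from h import *
go(435.3,363.7,17.5,2)"
```

```text
t: 29.67
eef_pos: [434.6, 362.9, 99.4]
tool_rot: [3.14, 0.002, 0.034]
wrist_force: [-0.6, 0.1, 0.8]
width: 37.6
gripper_force: 0.0
knob top z median 164.71946792434028 242
grip [159.  152.7] [705.5 396.6  43.9] 102
ROW rot [ 0.0003  0.0008 -0.0016] cm [ 0.01 -0.08  8.28] | pos [435.3 363.  100.3] rpy [180.    0.    1.9] q7 -2.59 F [-0.1  0.1  0.1] w 37.8 t 29.7
```

```bash
python3 -m jog '[[0,0,0,0,-0.08,4,0.4],[0,0,0,0,-0.08,8.2,0.4],[0,0,0,0,-0.08,8.2,0.4],[0,0,0,0,-0.08,8.2,0.4],[0,0,0,0,-0.08,8.2,0.4],[0,0,0,0,-0.08,8.2,0.4]]'
python3 -m jog '[[0,0,0,0,0,0,0],[0,0,0,0,0,0,0],[0,0,0,0,0,0,0],[0,0,0,0,0,0,0],[0,0,0,0,0,0,0],[0,0,0,0,0,0,0]]'
python3 -m jog '[[0,0,0,0,0,-4,0],[0,0,0,0,0,-8,0],[0,0,0,0,0,-12,0],[0,0,0,0,0,-16,0],[0,0,0,0,0,-16,0],[0,0,0,0,0,-16,0]]'
python3 -c "
from h import *
ins(50,75,100,8,dx=0,h=19)"
```

```text
t: 30.22
eef_pos: [436.1, 365.3, 20.5]
tool_rot: [-3.14, -0.002, 0.034]
wrist_force: [-0.4, -0.1, -0.2]
width: 37.7
gripper_force: 0.0
t: 30.72
eef_pos: [434.9, 364.4, 18.2]
tool_rot: [3.141, 0.001, 0.034]
wrist_force: [-1.2, -1.8, 9.1]
width: 13.4
gripper_force: 30.0
t: 31.22
eef_pos: [435.8, 365.1, 179.7]
tool_rot: [-3.14, -0.002, 0.034]
wrist_force: [-0.9, -0.3, -2.6]
width: 13.6
gripper_force: 30.0
TCP [512.1  89.4 129.9]
ROW rot [ 0.0016 -0.1418  0.0495] cm [ 6.69 27.82  4.94] | pos [435.8 365.1 179.7] rpy [-1.799e+02 -1.000e-01  1.900e+00] q7 -2.53 F [-0.9 -0.3 -2.6] w 13.6 t 31.2
```

```bash
python3 -m jog '[[0,-0.02,0.01,1,4,0,0],[0,-0.04,0.02,2,8,0,0],[0,-0.07,0.03,3,12,0,0],[0,-0.1,0.04,4,16,0,0],[0.001,-0.142,0.05,5,20,0,0],[0.001,-0.142,0.05,6,24,1,0],[0.001,-0.142,0.05,6.7,27.8,3,0],[0.001,-0.142,0.05,6.7,27.8,4.9,0],[0.001,-0.142,0.05,6.7,27.8,4.9,0],[0.001,-0.142,0.05,6.7,27.8,4.9,0],[0.001,-0.142,0.05,6.7,27.8,4.9,0]]'
python3 -c "
from h import *
ins(55,75,73.5,8,dx=0,h=18.2)"
```

```text
t: 32.13
eef_pos: [510.9, 90.3, 128.8]
tool_rot: [3.139, 0.144, -0.014]
wrist_force: [-0.1, 0.1, -1.7]
width: 14.0
gripper_force: 30.0
TCP [517.   89.3 102.7]
ROW rot [0.0025 0.0043 0.0013] cm [0.98 0.08 2.5 ] | pos [510.9  90.3 128.8] rpy [179.9   8.2  -0.8] q7 -1.99 F [-0.1  0.1 -1.7] w 14.0 t 32.1
```

```bash
python3 -m jog '[[0.002,0.004,0.001,0.95,0.05,1.2,0],[0.002,0.004,0.001,0.95,0.05,2.5,0],[0.002,0.004,0.001,0.95,0.05,2.5,0],[0.002,0.004,0.001,0.95,0.05,2.5,0],[0.002,0.004,0.001,0.95,0.05,2.5,0],[0.002,0.004,0.001,0.95,0.05,2.5,0]]'
python3 -c "
from h import *
ins(79,75,73,8,dx=0,h=18.2)"
python3 -m jog '[[0,0,0,0.6,-0.02,-0.09,0],[0,0,0,1.2,-0.04,-0.15,0],[0,0,0,1.8,-0.06,-0.22,0],[0,0,0,2.2,-0.08,-0.27,0],[0,0,0,2.35,-0.08,-0.29,0],[0,0,0,2.35,-0.08,-0.29,0],[0,0,0,2.35,-0.08,-0.29,0]]'
python3 -c "
from h import *
ins(82,75,72,8,dx=0,h=18.2)"
```

```text
t: 32.63
eef_pos: [517.5, 88.6, 103.2]
tool_rot: [3.141, 0.138, -0.017]
wrist_force: [-0.0, -0.5, -1.2]
width: 13.8
gripper_force: 30.0
TCP [541.   89.  102.2]
ROW rot [ 0.0006 -0.0015 -0.0009] cm [ 2.34 -0.07 -0.22] | pos [517.5  88.6 103.2] rpy [180.    7.9  -1. ] q7 -2.0 F [-0.  -0.5 -1.2] w 13.8 t 32.6
t: 33.22
eef_pos: [540.6, 88.6, 102.0]
tool_rot: [3.141, 0.14, -0.017]
wrist_force: [0.3, 0.1, -2.6]
width: 13.6
gripper_force: 30.0
TCP [544.   88.9 101.2]
ROW rot [ 0.0008 -0.0001 -0.0015] cm [ 0.34 -0.04  0.04] | pos [540.6  88.6 102. ] rpy [179.9   8.   -1. ] q7 -2.0 F [ 0.3  0.1 -2.6] w 13.6 t 33.2
```

```bash
python3 -m jog '[[0,0,-0.001,0.15,-0.04,0.02,0],[0,0,-0.001,0.28,-0.04,0.02,0],[0,0,-0.001,0.28,-0.04,0.02,0]]'
python3 -m jog '[[0,0,0,0.1,0,-0.01,0],[0,0,0,0.2,0,-0.02,0],[0,0,0,0.2,0,-0.02,0]]'
python3 -c "
from h import *
swing(75,0,18.2)" | cut -c1-80
```

```text
t: 33.47
eef_pos: [543.1, 88.9, 101.5]
tool_rot: [3.141, 0.14, -0.016]
wrist_force: [-2.7, -0.1, -1.7]
width: 13.7
gripper_force: 30.0
t: 33.72
eef_pos: [543.5, 88.9, 101.2]
tool_rot: [3.14, 0.143, -0.016]
wrist_force: [-12.0, -0.1, 2.6]
width: 14.0
gripper_force: 30.0
TCP [542.3  88.9 100.7]
ROW rot [ 0.0015  0.0034 -0.0002] cm [-0.11  0.    0.08] | pos [543.5  88.9 101.
TCP [540.4  89.   94.7]
ROW rot [ 0.0015  0.0732 -0.0001] cm [-0.21 -0.    0.69] | pos [543.5  88.9 101.
TCP [539.   89.   89.2]
ROW rot [ 1.50e-03  1.43e-01 -1.00e-04] cm [-0.28 -0.    1.26] | pos [543.5  88.
TCP [539.   89.   88.2]
ROW rot [ 1.50e-03  1.43e-01 -1.00e-04] cm [-0.26 -0.    1.36] | pos [543.5  88.
```

```bash
python3 -m jog '[[0,0.003,0,-0.33,0,0.09,0],[0,0.003,0,-0.33,0,0.09,0],[0,0.022,0,-0.36,0,0.25,0],[0,0.039,0,-0.39,0,0.4,0],[0,0.057,0,-0.42,0,0.55,0],[0,0.073,0,-0.44,0,0.7,0],[0,0.092,0,-0.46,0,0.85,0],[0,0.11,0,-0.47,0,1,0],[0,0.127,0,-0.49,0,1.14,0],[0,0.143,0,-0.5,0,1.26,0],[0,0.143,0,-0.5,0,1.26,0]]'
python3 -m jog '[[0,0,0,-0.04,0,0.1,0],[0,0,0,-0.06,0,0.2,0],[0,0,0,-0.06,0,0.2,0]]'
```

```text
t: 34.63
eef_pos: [538.2, 88.9, 89.6]
tool_rot: [3.14, -0.005, -0.016]
wrist_force: [0.3, 0.3, -1.5]
width: 13.8
gripper_force: 30.0
t: 34.88
eef_pos: [538.6, 89.0, 88.2]
tool_rot: [3.141, -0.004, -0.016]
wrist_force: [-3.2, -1.2, 8.8]
width: 13.7
gripper_force: 30.0
```

```bash
python3 -m jog '[[0,0,0,0,0,0,0.32],[0,0,0,0,0,0,0.32],[0,0,0,0,0,0,0.32],[0,0,0,0,0,0,0.32],[0,0,0,0,0,-2,0.32],[0,0,0,0,0,-5,0.32],[0,0,0,0,0,-9,0.32],[0,0,0,0,0,-13,0.32],[0,0,0,0,-4,-13,0.32],[0,0,0,0,-8,-13,0.32],[0,0,0,0,-12,-13,0.32],[0,0,0,0,-16,-13,0.32],[0,0,0,0,-20,-13,0.32],[0,0,0,0,-24,-13,0.32],[0,0,0,0,-26,-13,0.32],[0,0,0,0,-26,-13,0.32]]'
python3 -c "
from h import *
o=np.zeros((600,800,3),np.uint8)
p,d=eyes.grab_frame('scene');o[:400,:500]=cv2.resize(p[170:290,160:310,::-1],(500,400),interpolation=2)
o[400:,:200]=cv2.resize(p[245:285,82:122,::-1],(200,200),interpolation=2)
p,d=eyes.grab_frame('top');o[:,500:]=cv2.resize(p[160:280,255:355,::-1],(300,360),interpolation=2).repeat(1,0) if 0 else np.pad(cv2.resize(p[160:280,255:355,::-1],(300,360),interpolation=2),((0,240),(0,0),(0,0)))
o[360:600,520:760]=cv2.resize(p[200:250,410:460,::-1],(240,240),interpolation=2)
cv2.imwrite('pics/f1.png',o)
c=cloud('top',d)
for a in (75,25,-25,-75):
  T=S0+R.from_euler('z',SY,degrees=True).apply([0,a,0]);m=(abs(c[...,1]-T[1])<22)&(abs(c[...,0]-T[0])<25)&(c[...,2]>100);print(a,m.sum(),c[m].mean(0).round(1) if m.any() else '',T.round(1))"
```

```text
t: 36.22
eef_pos: [540.1, 354.8, 217.0]
tool_rot: [-3.14, -0.002, -0.01]
wrist_force: [-1.0, 0.2, 0.0]
width: 30.0
gripper_force: 0.0
75 65 [538.2  88.4 115.8] [538.7  89.    0. ]
25 62 [536.6  39.3 115.4] [537.9  39.    0. ]
-25 64 [538.5 -10.1 114.3] [537.1 -11.    0. ]
-75 64 [535.3 -63.5 114.9] [536.3 -61.    0. ]
```

View pics/f1.png

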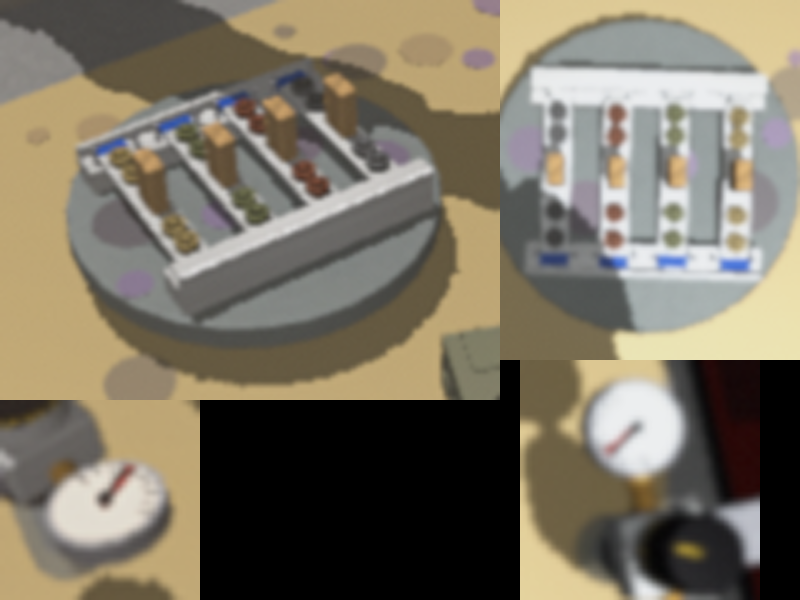

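```bash
python3 -c "
from h import *
p,d=eyes.grab_frame('top');P=p.astype(int);c=cloud('top',d)
b=((P[...,2]>P[...,0]+20)&(P[...,2]>P[...,1]+12)&(abs(c[...,0]-460)<30)&(abs(c[...,1]-14)<120)).astype(np.uint8)
n,l,st,ce=cv2.connectedComponentsWithStats(b)
Ri=R.from_euler('z',-SY,degrees=True)
for i in range(1,n):
  if st[i,4]>8: print(ce[i].round(1),st[i].tolist(),'stand',Ri.apply(p2w('top',[ce[i]],75)[0]-S0).round(1),'depth z',np.median(c[l==i][:,2]).round(1))
cv2.imwrite('pics/f2.png',np.hstack([cv2.resize(p[165:265,318:348,::-1],(180,600),interpolation=2),cv2.resize(eyes.grab_frame('scene')[0][200:260,175:235,::-1],(600,600),interpolation=2)]))
for a in (75,25,-25,-75):
  q=Ri.apply(c.reshape(-1,3)-S0);o=[]
  for xx in (-40,40):
    m=(abs(q[:,0]-xx)<16)&(abs(q[:,1]-a)<25)&(q[:,2]>66)&(q[:,2]<100);o.append((q[m,1].mean().round(1),np.median(q[m,2]).round(1),m.sum()))
  print(a,o)
"
```

```text
[272.5 246. ] [268, 244, 10, 5, 46] stand [-75.3  75.5  75. ] depth z 74.3
[292.7 246.9] [288, 245, 10, 5, 47] stand [-76.1  24.2  75. ] depth z 74.3
[311.9 246.8] [307, 244, 12, 6, 60] stand [-74.6 -24.6  75. ] depth z 73.6
[332.8 247.9] [327, 245, 12, 6, 57] stand [-76.2 -77.7  75. ] depth z 73.5
75 [(np.float64(75.0), np.float64(76.8), np.int64(118)), (np.float64(74.7), np.float64(79.9), np.int64(109))]
25 [(np.float64(24.7), np.float64(77.3), np.int64(113)), (np.float64(25.2), np.float64(79.8), np.int64(125))]
-25 [(np.float64(-24.9), np.float64(77.0), np.int64(128)), (np.float64(-24.6), np.float64(79.2), np.int64(113))]
-75 [(np.float64(-78.5), np.float64(77.1), np.int64(122)), (np.float64(-78.0), np.float64(80.4), np.int64(114))]
```

View pics/f2.png

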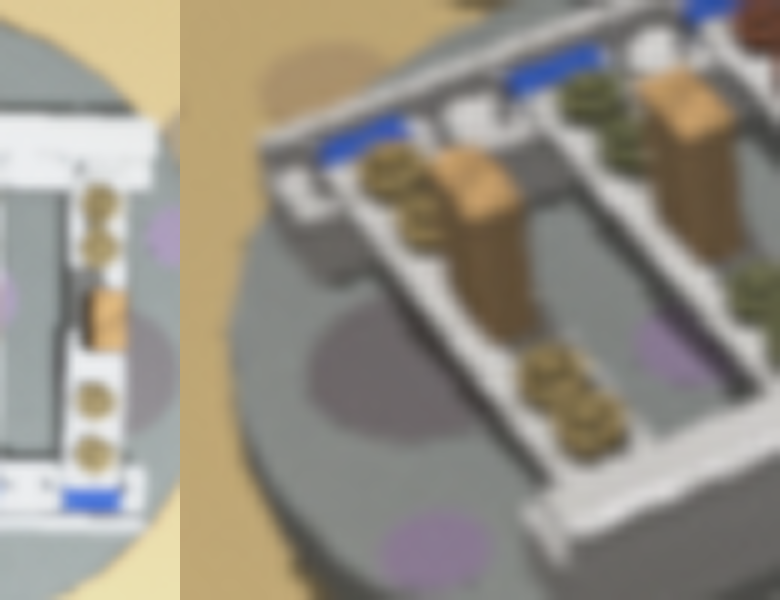

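```bash
python3 -c "
from cell import arm
print(arm.finish_job())"
```

```text
the job is handed in; nothing more can be done
None
```

I loaded all four strips into the frame, one to each station. Each one's tongue is under the far lip and its heel is flat behind the near stop. The regulator is set, with its needle on the red hand and its knob pushed back down, and the job is handed in. The sand strip sits about 3 mm to one side within its station's play, but it is as flat as the others.

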